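# Fit the control boards of a training ventilator

## Task

Get the ventilator's electronics panel ready: first clear every orange offcut off it into the grey scrap bin, then take each circuit board from the black stand and press it fully home, upright and centred, in the sprung edge clip of its own colour. With all the boards in, press the green self-test button right down and let it come up again; leave the screwdriver, jar and tape roll where they are.

Things in the scene. Friction and masses are not known exactly. Their poses are not given: they have to be found in the camera images.
- panel: fixed grey sheet panel lying flat on the bench, 250 (its x) x 350 (its y) x 6 mm; origin at the centre of its underside, so its top is 6 mm above the origin. The clips stand on it in a row along its y, about 36 mm to the +x side of its middle; the offcuts lie along its -x half.
- test_button (a joint): travel of the green self-test button, m: 0 is up, 0.006 is fully down; spring return, about 4 N when fully down. Pushed straight down. It counts as pressed beyond 0.0045.
- test_button_top (a point): centre of the top face of the round green button (30 mm across, in a small black housing) on the panel behind the clip row, 102 mm to the +x side of the panel's middle.
- rack: fixed black stand, 220 (x) x 76 (y) mm, base 12 mm high (origin at the centre of its underside). Three slots along its y, at x = -72, 0 and +72 mm, each between two walls that reach 34 mm above the bench, with a 6.4 mm gap; boards stand loosely in the slots, their lower edge on the base, 12 mm up.
- bin: fixed grey open scrap bin, outside 160 (x) x 140 (y) x 60 mm high, walls and floor 5 mm; origin at the centre of its underside.
- board_blue: loose circuit board with a blue grip rail (may be absent), 50 g, standing on edge: green card 4 mm thick (x), 60 mm wide (y), 60 mm high, topped by a blue rail 12 (x) x 44 (y) x 20 mm, from 58 to 78 mm above the lower edge; take it by the rail, across its 12 mm. Origin: middle of the lower edge; z up to the rail.
- clip_blue: fixed sprung edge clip, blue base 44 (x) x 64 (y) mm; origin at the centre of its underside. Slot along y through the origin, floor 6 mm above it. Two steel jaws 50 mm long, 1 mm apart when empty, flared to a 14 mm mouth 38 mm up (flare starts 24 mm up); they part along x when a card edge is pushed down, 5 to 15 N. Home: board origin 6 mm above clip origin, thin axis along clip x, either way round.
- board_yellow: loose circuit board with a yellow grip rail (may be absent), 50 g, standing on edge: green card 4 mm thick (x), 60 mm wide (y), 60 mm high, topped by a yellow rail 12 (x) x 44 (y) x 20 mm, from 58 to 78 mm above the lower edge; take it by the rail, across its 12 mm. Origin: middle of the lower edge; z up to the rail.
- clip_yellow: fixed sprung edge clip, yellow base 44 (x) x 64 (y) mm; origin at the centre of its underside. Slot along y through the origin, floor 6 mm above it. Two steel jaws 50 mm long, 1 mm apart when empty, flared to a 14 mm mouth 38 mm up (flare starts 24 mm up); they part along x when a card edge is pushed down, 5 to 15 N. Home: board origin 6 mm above clip origin, thin axis along clip x, either way round.
- board_white: loose circuit board with a white grip rail (may be absent), 50 g, standing on edge: green card 4 mm thick (x), 60 mm wide (y), 60 mm high, topped by a white rail 12 (x) x 44 (y) x 20 mm, from 58 to 78 mm above the lower edge; take it by the rail, across its 12 mm. Origin: middle of the lower edge; z up to the rail.
- clip_white: fixed sprung edge clip, white base 44 (x) x 64 (y) mm; origin at the centre of its underside. Slot along y through the origin, floor 6 mm above it. Two steel jaws 50 mm long, 1 mm apart when empty, flared to a 14 mm mouth 38 mm up (flare starts 24 mm up); they part along x when a card edge is pushed down, 5 to 15 N. Home: board origin 6 mm above clip origin, thin axis along clip x, either way round.
- offcut_0: loose orange plastic print offcut (may be absent), 15 g: block 34 (x) x 22 (y) x 16 mm with a nub 15 x 22 mm rising to 26 mm on top, 6 mm to its +x side; origin at the centre of its underside; easily taken across its 22 mm.
- offcut_1: loose orange plastic print offcut (may be absent), 15 g: block 34 (x) x 22 (y) x 16 mm with a nub 15 x 22 mm rising to 26 mm on top, 7 mm to its -x side; origin at the centre of its underside; easily taken across its 22 mm.
- offcut_2: loose orange plastic print offcut (may be absent), 15 g: block 34 (x) x 22 (y) x 16 mm with a nub 15 x 22 mm rising to 26 mm on top, 6 mm to its +x side; origin at the centre of its underside; easily taken across its 22 mm.
- offcut_3: loose orange plastic print offcut (may be absent), 15 g: block 34 (x) x 22 (y) x 16 mm with a nub 15 x 22 mm rising to 26 mm on top, 7 mm to its -x side; origin at the centre of its underside; easily taken across its 22 mm.
- screwdriver: loose screwdriver on the bench beyond the panel; bystander, leave alone.
- tape_roll: loose blue tape roll lying flat, 76 mm across, 19 mm high; bystander, leave alone.
- screw_jar: centre of the underside of a loose small clear jar, 56 mm wide, 60 mm high; bystander, leave alone.

How it is judged:
On the way, in this order (a step that is already met when the one before it is completed fails the run):
1. every offcut lies in the scrap bin (x of offcut_0 in the frame of bin between -0.075 and 0.075 m and y of offcut_0 in the frame of bin between -0.065 and 0.065 m and z of offcut_0 in the frame of bin between 0 and 0.058 m and linear speed of each of offcut_0, offcut_1, offcut_2, offcut_3 below 0.03 m/s and x of offcut_1 in the frame of bin between -0.075 and 0.075 m and y of offcut_1 in the frame of bin between -0.065 and 0.065 m and z of offcut_1 in the frame of bin between 0 and 0.058 m and x of offcut_2 in the frame of bin between -0.075 and 0.075 m and y of offcut_2 in the frame of bin between -0.065 and 0.065 m and z of offcut_2 in the frame of bin between 0 and 0.058 m and x of offcut_3 in the frame of bin between -0.075 and 0.075 m and y of offcut_3 in the frame of bin between -0.065 and 0.065 m and z of offcut_3 in the frame of bin between 0 and 0.058 m), for 0.2 s.
2. every board is fully home in the clip of its colour (x of board_blue in the frame of clip_blue between -0.004 and 0.004 m and y of board_blue in the frame of clip_blue between -0.009 and 0.009 m and z of board_blue in the frame of clip_blue between 0.002 and 0.0085 m and angle between each of board_blue, board_yellow, board_white's own z axis and vertical below 0.12 rad and angle between the x axis of board_blue and the x axis of clip_blue, either way round below 0.15 rad and x of board_yellow in the frame of clip_yellow between -0.004 and 0.004 m and y of board_yellow in the frame of clip_yellow between -0.009 and 0.009 m and z of board_yellow in the frame of clip_yellow between 0.002 and 0.0085 m and angle between the x axis of board_yellow and the x axis of clip_yellow, either way round below 0.15 rad and x of board_white in the frame of clip_white between -0.004 and 0.004 m and y of board_white in the frame of clip_white between -0.009 and 0.009 m and z of board_white in the frame of clip_white between 0.002 and 0.0085 m and angle between the x axis of board_white and the x axis of clip_white, either way round below 0.15 rad), for 0.3 s.
3. the self-test button is pressed right down (all of step 2 and value of joint test_button above 0.0045 m), for 0.05 s.
At the end, for the whole second after the job is handed in: Every offcut in the bin below its rim; each board in the clip of its colour, within 2.5 mm of the slot floor, 4 mm across and 9 mm along the slot, upright within 0.12 rad, aligned within 0.15 rad; button up; all at rest (all of step 1 and all of step 2 and linear speed of each of board_blue, board_yellow, board_white below 0.02 m/s and value of joint test_button below 0.0015 m); the robot touches nothing.
It fails at once if the screwdriver is moved more than 30 mm (distance of screwdriver from where it was at the start of the episode above 0.03 m).
It fails at once if the screw jar is moved more than 30 mm (distance of screw_jar from where it was at the start of the episode above 0.03 m).
It fails at once if the tape roll is moved more than 30 mm (distance of tape_roll from where it was at the start of the episode above 0.03 m).
Of board_blue, board_yellow, board_white only 2 to 3 are there at a start; the rules pass over those that are not, and their reading is None.
Of offcut_0, offcut_1, offcut_2, offcut_3 only 3 to 4 are there at a start; the rules pass over those that are not, and their reading is None.
At some moment in a run one of offcut_0, offcut_1, offcut_2, offcut_3 may be knocked a few centimetres aside while the robot is not near it.
It also fails if it takes over 210 s, if anything falls off the work surface, if the arm or the gripper's body presses on something with over 40 N, if the wrist force passes 120 N, or if a joint passes its speed limit or range.

## Robot

A 7-joint arm with a two-finger parallel gripper is mounted at the origin on the work surface. World frame = base frame: x ahead of the robot, y to its left, z up, the work surface at z = 0. Lengths are in m, angles in rad, forces in N, time in s.
With the tool pointing down it reaches from about 0.425 to 0.875 m from the base axis. Payload 4.7 kg.
Tool frame: the origin (TCP) lies at the very end of the fingers, on their centre line; the grasp point (between the pads) lies 19 mm behind it; z points along the fingers, x is the direction in which the jaws open and shut, and the axes are right-handed (so a half turn about z gives the same grasp; the last joint's range is limited). The gripper opens to 87 mm and grips with 3 to 60 N. Pads are 19 mm wide; open, the fingers measure 117 mm over their backs; the gripper's body (75 mm by 190 mm) begins 51 mm behind the grasp point.
Start: joints at [1.144, 0.321, -0.07, 1.45, 0.023, 1.371, -0.057], TCP at [0.277, -0.588, 0.196] pointing down, gripper open.
Joint ranges: [-2.86, 2.86], [-0.3, 2.09], [-1.38, 1.24], [0.06, 2.45], [-1.56, 4.7], [0.09, 2.05], [-2.69, 2.69]. Speed limits (rad/s): [2.57, 2.57, 3.14, 3.14, 3.14, 3.14, 3.14].

## Interface

Orientations are given as a unit quaternion [x, y, z, w].
In Python, from plant import ctrl gives the robot as it stands.
- The arm moves only by the tool jog_arm, never from a script. Its argument "moves" is a list of rows, each a list of 3 entries, a list of its own where there are three numbers: the shift along the tool's x, y, z in mm, then the turn, a rotation vector about the tool's x, y, z in rad, then the finger opening in mm, from 0 to 87. In form: [[[dx, dy, dz], [ax, ay, az], claw], ...]. A call has 1 to 20 rows; each row is the pose to reach, as a shift and turn from the pose commanded when the call began, along the tool's axes at that moment; what a row does not reach only later rows make up. A row lasts 1/8 s, in which the tool goes at most 62.5 mm and 10.7 degrees, less where a joint would pass 70% of its speed; a pose out of reach is approached as far as the arm can. A call with a gripper value outside its range is refused whole. The fingers move at their own pace and stop on an object; "grip_force" is the grip in N (left out, the last holds). Time passes only in rows, so rows that repeat a pose let the fingers close. It gives the time, the measured TCP pose, the force and the opening at its end, in the units of the state.
- ctrl.sense(): the state, without advancing time (a new reading comes with each control period).
- ctrl.read_camera(name): name is "scene" or "top"; returns the picture (480x640x3 uint8, red, green, blue); there is no depth.
- ctrl.get_calibration(name): a dict with "fx", "fy", "cx", "cy" (pixels), "pose" (4x4, takes a point from camera to world coordinates). Camera axes: x right, y down, z forward; pixel columns grow to the right and rows downward; lengths in m; the calibration is good to about 2 mm. A picture is of the moment at which its call begins. get_calibration takes no time and is no camera call.
- ctrl.hand_in(): hands the job in, once; it reports no verdict.
Trained networks look in the newest picture that a camera, given by its name, has taken for a name from the list of things; names that differ only in an ending like _2 or _b are one class to them, and where a whole thing is asked for, a point or a joint stands for the part that bears it (a point fixed in the world has none). Each returns a list of dicts, best first, with "conf" (0 to 1); they miss things now and then, are a little off and sometimes report something else, mostly with a low value. They report only what shows in the picture. A call takes as long as a camera call.
- ctrl.spot_in(query, camera): "at" ([x, y, z] in m, in world coordinates, good to about 4 mm: the middle of the surface that is visible of it).
- ctrl.outline_of(query, camera): "region" (480x640 bool, what is visible of it).
The state is a dict: "time": time; "joint_positions": joint angles; "qd": joint speeds; "joint_efforts": joint torques, N m; "position": TCP position; "eef_rot": TCP orientation; "ft_force": force on the tool from outside, world axes, zero at the start; "torque": the same for the moment, N m; "finger_gap": finger opening in m.
Only numpy, scipy, OpenCV 4.12 (cv2) and the standard library are available. Lean on these libraries where they do the work, as an engineer would, in place of code of your own. Each camera call takes 0.05 s, during which the arm holds its last target. There are 200 camera calls.

## Working session

There is one attempt and no reset: what is moved stays moved. The work goes in short steps, Python scripts to look and compute and a tool call to move; the robot and the scene stay as the last step left them, time stands still between calls to the robot, and variables do not carry over. Pictures are saved under pics/ and viewed, about 12 in all and at most 16, crops included, and the job is handed in when it is done.

Besides the shell and the picture viewer there is one more tool, called after "Request:" as name(argument=value, ...), one argument or row to a line, values as JSON. jog_arm: Moves the arm, as the interface text tells. Its arguments: {"type":"object","properties":{"moves":{"type":"array"},"grip_force":{"type":"number"}},"required":["moves"]}

```bash
mkdir -p pics; ls; python3 - <<'E'
from plant import ctrl
import cv2,numpy as np
np.set_printoptions(precision=4,suppress=True)
s=ctrl.sense(); print({k:np.round(v,3) for k,v in s.items()})
for c in ("scene","top"):
    im=ctrl.read_camera(c); cv2.imwrite(f"pics/{c}0.png",im[:,:,::-1]); k=ctrl.get_calibration(c); print(c,k["fx"],k["cx"],k["cy"],np.array(k["pose"]))
    for n in ["panel","test_button_top","rack","bin","board_blue","board_yellow","board_white","clip_blue","clip_yellow","clip_white","offcut_0","screwdriver","tape_roll","screw_jar"]:
        print(n,[(np.round(d["at"],3).tolist(),round(d["conf"],2)) for d in ctrl.spot_in(n,c)][:5])
E
```

```text
pics
{'time': np.float64(0.0), 'joint_positions': array([ 1.144,  0.322, -0.07 ,  1.452,  0.023,  1.371, -0.057]), 'qd': array([ 0.   ,  0.001,  0.001,  0.003, -0.   , -0.   ,  0.   ]), 'joint_efforts': array([ -0.   , -49.129,  -0.404, -31.253,  -0.064,   0.044,   0.   ]), 'position': array([ 0.277, -0.587,  0.195]), 'eef_rot': array([ 0.845, -0.535, -0.001, -0.   ]), 'ft_force': array([ 0.028,  0.272, -0.335]), 'torque': array([ 0.043, -0.008, -0.035]), 'finger_gap': np.float64(0.087)}
scene 490.88240766050757 325.791768418409 242.06340016358573 [[-0.5219  0.6775 -0.5182  1.0485]
 [ 0.853   0.4192 -0.311   0.2759]
 [ 0.0065 -0.6044 -0.7967  0.7582]
 [ 0.      0.      0.      1.    ]]
panel [([0.578, 0.041, 0.005], 0.69)]
test_button_top [([0.678, 0.025, 0.03], 0.68), ([0.475, -0.296, 0.012], 0.28)]
rack [([0.475, -0.299, 0.011], 0.59)]
bin [([0.473, 0.344, 0.01], 0.97)]
board_blue [([0.465, -0.312, 0.064], 0.72)]
board_yellow []
board_white [([0.539, -0.32, 0.067], 0.92), ([0.68, 0.022, 0.029], 0.32)]
clip_blue [([0.612, 0.036, 0.028], 0.66), ([0.621, -0.085, 0.028], 0.61)]
clip_ye
[... 528 characters left out ...]
1.2583]
 [ 0.      0.      0.      1.    ]]
panel [([0.564, 0.017, 0.003], 0.55)]
test_button_top [([0.676, 0.022, 0.026], 0.7)]
rack [([0.453, -0.311, 0.012], 0.92), ([0.674, 0.303, 0.059], 0.43)]
bin [([0.477, 0.343, 0.007], 0.72)]
board_blue [([0.462, -0.306, 0.092], 0.49)]
board_yellow []
board_white [([0.537, -0.314, 0.093], 0.44)]
clip_blue [([0.464, -0.302, 0.089], 0.44)]
clip_yellow [([0.611, 0.026, 0.03], 0.59)]
clip_white [([0.606, 0.123, 0.027], 0.96)]
offcut_0 [([0.494, 0.063, 0.022], 0.68), ([0.486, -0.009, 0.02], 0.56)]
screwdriver [([0.759, -0.058, 0.026], 0.84), ([0.606, 0.028, 0.028], 0.51)]
tape_roll [([0.682, -0.276, 0.019], 0.96)]
screw_jar [([0.674, 0.304, 0.059], 0.85)]
```

View pics/top0.png

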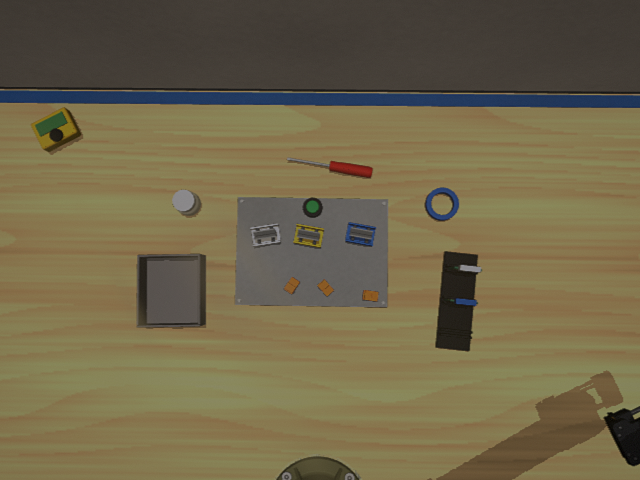

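View pics/scene0.png

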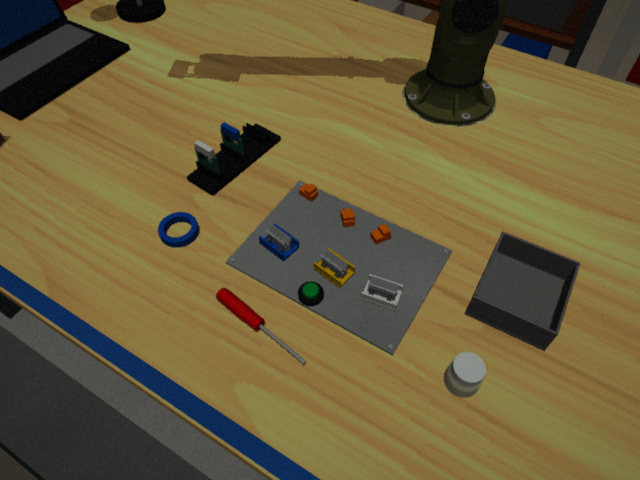

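The top view shows 3 offcuts at about (291,285), (326,288) and (371,296). There are two boards, white (468,268) and blue (463,301), and no yellow one. The clips are white (265,235), yellow (309,236) and blue (361,234), and the button is at (312,207). Next I'll measure poses with the outlines.

```bash
cat > h.py <<'E'
from plant import ctrl
import cv2,numpy as np
from scipy.spatial.transform import Rotation as R
np.set_printoptions(precision=4,suppress=True)
def plane(cam,uv,z):
    k=ctrl.get_calibration(cam);P=np.array(k["pose"]);uv=np.atleast_2d(uv).astype(float)
    d=np.c_[(uv[:,0]-k["cx"])/k["fx"],(uv[:,1]-k["cy"])/k["fy"],np.ones(len(uv))]@P[:3,:3].T
    return (P[:3,3]+d*((z-P[2,3])/d[:,2])[:,None])[:,:2]
def pix(cam,p):
    k=ctrl.get_calibration(cam);P=np.array(k["pose"]);q=(np.atleast_2d(p)-P[:3,3])@P[:3,:3]
    return np.c_[q[:,0]/q[:,2]*k["fx"]+k["cx"],q[:,1]/q[:,2]*k["fy"]+k["cy"]]
def rect(cam,mask,z):
    "centroid, minAreaRect centre, long-axis angle (rad, world), size mm of a mask projected on plane z"
    v,u=np.nonzero(mask);w=plane(cam,np.c_[u,v],z)
    (c,s,a)=cv2.minAreaRect((w*1000).astype(np.float32))
    a=np.radians(a)+(np.pi/2 if s[1]>s[0] else 0); a=(a+np.pi/2)%np.pi-np.pi/2
    C=np.cov(w.T);e=np.linalg.eigh(C)[1][:,1];pa=np.arctan2(e[1],e[0]);pa=(pa+np.pi/2)%np.pi-np.pi/2
    return dict(cen=w.mean(0).round(4),rc=(np.array(c)/1000).round(4),ang=round(a,3),pca=round(pa,3),size=np.round(sorted(s),0),n=len(u))
def snap(cam,name,box=None,s=1):
    im=ctrl.read_camera(cam)[:,:,::-1]
    if box: im=im[box[1]:box[3],box[0]:box[2]]
    cv2.imwrite(f"pics/{name}.png",cv2.resize(im,None,fx=s,fy=s,interpolation=cv2.INTER_CUBIC))
def to(p,yaw,tilt0=True):
    "shift (mm, tool axes) and rotvec from measured pose to TCP p, pointing down, tool x along world yaw (mod pi)"
    s=ctrl.sense();Rc=R.from_quat(s["eef_rot"]);best=None
    for y in (yaw,yaw+np.pi):
        Rt=R.from_matrix(np.c_[[np.cos(y),np.sin(y),0],[np.sin(y),-np.cos(y),0],[0,0,-1]])
        v=(Rc.inv()*Rt).as_rotvec()
        if best is None or np.linalg.norm(v)<np.linalg.norm(best): best=v
    return (Rc.inv().apply(np.array(p)-s["position"])*1000).round(1).tolist(),best.round(3).tolist()
E
python3 - <<'E'
from h import *
for cam,qs in (("top",[("offcut_0",.022),("clip_white",.02),("clip_yellow",.02),("clip_blue",.02),("board_blue",.09),("board_white",.09),("rack",.012),("bin",.06),("panel",.006),("test_button",.025)]),("scene",[("offcut_0",.022),("board_blue",.08),("board_white",.08),("test_button",.025)])):
    ctrl.read_camera(cam)
    for q,z in qs:
        for d in ctrl.outline_of(q,cam)[:5]:
            if d["region"].any():print(cam,q,round(d["conf"],2),*rect(cam,d["region"],z).values())
im=ctrl.read_camera("top");hsv=cv2.cvtColor(im,cv2.COLOR_RGB2HSV)
def blobs(n,lo,hi,z,box,mn=20):
    m=cv2.inRange(hsv,lo,hi);k=np.zeros_like(m);k[box[1]:box[3],box[0]:box[2]]=1
    N,L,S,_=cv2.connectedComponentsWithStats(m*k)
    for i in range(1,N):
        if S[i,4]>mn:print("hsv",n,*rect("top",L==i,z).values())
P=(240,220,385,305);K=(440,250,490,345)
blobs("orange",(5,150,80),(18,255,255),.022,P)
blobs("yellow",(20,130,60),(35,255,255),.016,P)
blobs("blue",(105,120,40),(125,255,255),.016,P)
blobs("white",(0,0,150),(180,60,255),.016,(245,220,285,250))
blobs("bluerail",(105,120,40),(125,255,255),.09,K)
blobs("whiterail",(0,0,140),(180,70,255),.09,K)
blobs("green",(40,100,40),(85,255,255),.03,(290,190,340,225))
b=(240,195,390,310);cv2.imwrite("pics/p1.png",cv2.resize(im[b[1]:b[3],b[0]:b[2],::-1],None,fx=5,fy=5,interpolation=cv2.INTER_CUBIC))
E
```

```text
top offcut_0 0.71 [0.6749 0.0177] [0.6752 0.0178] 0.012 0.355 [28. 28.] 140
top offcut_0 0.7 [ 0.4728 -0.1154] [ 0.4729 -0.1153] 1.459 1.471 [21. 34.] 134
top offcut_0 0.49 [ 0.4894 -0.014 ] [ 0.4892 -0.0141] 0.798 0.758 [21. 34.] 144
top offcut_0 0.44 [0.494 0.063] [0.4939 0.0631] -0.63 -0.71 [24. 35.] 156
top clip_white 0.84 [0.6082 0.1244] [0.6083 0.1241] -1.394 -1.387 [45. 64.] 546
top clip_yellow 0.72 [0.6746 0.0174] [0.6755 0.0178] 0.012 0.548 [28. 28.] 131
top clip_yellow 0.71 [0.6811 0.3086] [0.681  0.3092] 1.118 1.054 [56. 66.] 573
top clip_yellow 0.24 [ 0.4592 -0.3099] [ 0.4628 -0.3113] -0.086 -0.067 [ 81. 221.] 3218
top clip_blue 0.89 [ 0.6123 -0.0922] [ 0.6123 -0.0923] 1.401 1.416 [46. 63.] 549
top clip_blue 0.41 [0.4936 0.0636] [0.4935 0.0632] -0.574 -0.55 [23. 35.] 146
top board_blue 0.48 [ 0.4643 -0.308 ] [ 0.465  -0.3033] 1.483 1.476 [14. 66.] 156
top board_white 0.52 [ 0.5348 -0.3159] [ 0.5352 -0.3147] 1.492 1.521 [12. 58.] 129
top rack 0.9 [ 0.4577 -0.3112] [ 0.4635 -0.3137] -0.097 -0.08 [ 80. 220.] 2980
top bin 0.79 [0.4796 0.3252] [0.48  0.326] 0.028 0.013 [152. 1
[... 698 characters left out ...]
.5246 -0.0777] 0.559 0.688 [36. 43.] 283
scene board_white 0.65 [ 0.5488 -0.3058] [ 0.5504 -0.3049] 0.927 1.079 [33. 97.] 410
hsv orange [0.494  0.0619] [0.4939 0.062 ] -0.576 -0.569 [21. 33.] 137
hsv orange [ 0.4894 -0.0141] [ 0.4895 -0.0143] 0.722 0.728 [20. 33.] 132
hsv orange [ 0.473  -0.1158] [ 0.4734 -0.1161] -1.567 1.441 [22. 32.] 142
hsv yellow [0.607  0.0248] [0.6081 0.0259] 1.412 1.409 [45. 64.] 300
hsv blue [ 0.6118 -0.092 ] [ 0.6131 -0.0934] 1.395 1.354 [44. 63.] 256
hsv bluerail [ 0.4633 -0.3137] [ 0.4632 -0.3139] 1.472 1.46 [12. 42.] 110
hsv whiterail [ 0.5346 -0.3247] [ 0.5346 -0.3245] 1.471 1.473 [10. 39.] 86
hsv green [0.6732 0.0174] [0.674  0.0176] 0.012 1.534 [27. 28.] 134
```

View pics/p1.png

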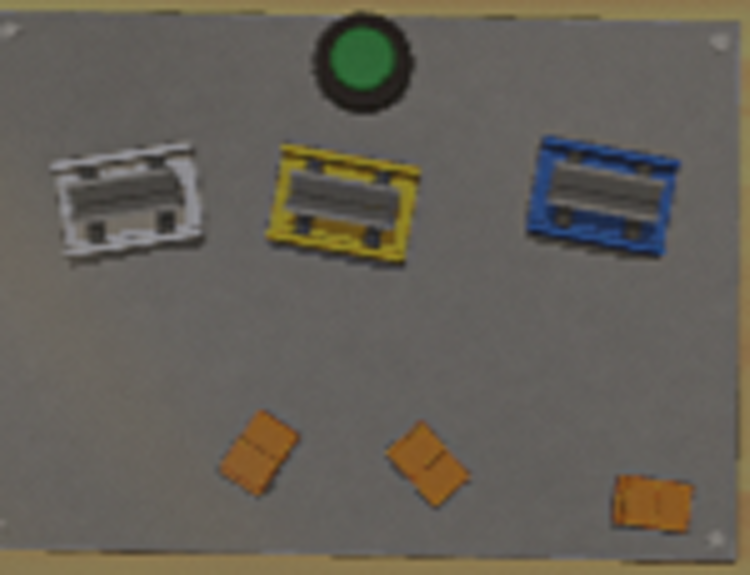

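The crop shows all three clips, each turned slightly, the three offcuts with their nubs, and the button. I'll start with the right-most offcut.

```bash
python3 - <<'E'
from h import *
print(to((.473,-.1155,.15),-.12),to((.473,-.1155,.010),-.12))
E
```

```text
([-343.7, -378.6, 46.0], [0.0, -0.0, -1.01]) ([-343.7, -378.6, 186.0], [0.0, -0.0, -1.01])
```

Request:
jog_arm(
  moves=[
    [[-343.7, -378.6, 46], [0, 0, -1.01], 87],
    [[-343.7, -378.6, 46], [0, 0, -1.01], 87],
    [[-343.7, -378.6, 46], [0, 0, -1.01], 87],
    [[-343.7, -378.6, 46], [0, 0, -1.01], 87],
    [[-343.7, -378.6, 46], [0, 0, -1.01], 87],
    [[-343.7, -378.6, 46], [0, 0, -1.01], 87],
    [[-343.7, -378.6, 46], [0, 0, -1.01], 87],
    [[-343.7, -378.6, 46], [0, 0, -1.01], 87],
    [[-343.7, -378.6, 46], [0, 0, -1.01], 87],
    [[-343.7, -378.6, 46], [0, 0, -1.01], 87],
    [[-343.7, -378.6, 46], [0, 0, -1.01], 87],
    [[-343.7, -378.6, 46], [0, 0, -1.01], 87],
    [[-343.7, -378.6, 46], [0, 0, -1.01], 87],
    [[-343.7, -378.6, 46], [0, 0, -1.01], 87],
    [[-343.7, -378.6, 46], [0, 0, -1.01], 60],
  ],
  grip_force=20,
)

```text
time: 4.22
position: [0.473, -0.1157, 0.1501]
eef_rot: [0.998, -0.06, 0.0, 0.0]
ft_force: [-0.2, -0.0, 0.8]
finger_gap: 0.0824
```

```bash
python3 - <<'E'
from h import *
s=ctrl.sense();print(s["time"],s["position"],s["joint_positions"],s["ft_force"])
snap("top","p2",(260,210,420,330),4)
print(to((.473,-.1155,.010),-.12))
E
```

```text
4.225 [ 0.473  -0.1157  0.1501] [ 0.7334  0.0271 -0.5523  1.889   0.0152  1.2295  0.056 ] [-0.1931 -0.0114  0.8401]
([-0.1, -0.1, 140.0], [0.0, -0.0, -0.0])
```

View pics/p2.png

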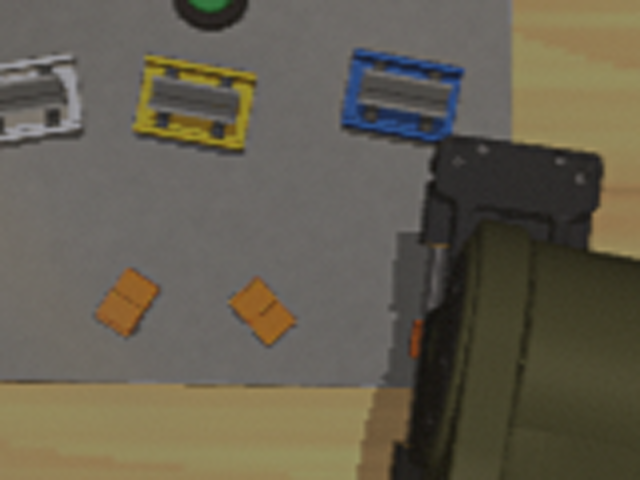

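The hand covers the offcut and the rest is unchanged. I'll go down, grip and lift.

Request:
jog_arm(
  moves=[
    [[0, 0, 60], [0, 0, 0], 60],
    [[0, 0, 110], [0, 0, 0], 60],
    [[0, 0, 139], [0, 0, 0], 60],
    [[0, 0, 139], [0, 0, 0], 60],
    [[0, 0, 139], [0, 0, 0], 0],
    [[0, 0, 139], [0, 0, 0], 0],
    [[0, 0, 139], [0, 0, 0], 0],
    [[0, 0, 139], [0, 0, 0], 0],
    [[0, 0, 139], [0, 0, 0], 0],
    [[0, 0, 139], [0, 0, 0], 0],
    [[0, 0, 100], [0, 0, 0], 0],
    [[0, 0, 40], [0, 0, 0], 0],
    [[0, 0, -10], [0, 0, 0], 0],
    [[0, 0, -10], [0, 0, 0], 0],
  ],
)

```text
time: 6.02
position: [0.4762, -0.1162, 0.1644]
eef_rot: [0.998, -0.06, 0.004, 0.001]
ft_force: [0.9, 0.3, -0.0]
finger_gap: 0.0003
```

```bash
python3 - <<'E'
from h import *
print(to((.477,.332,.16),-.12),to((.477,.332,.11),-.12))
E
```

```text
([-52.9, -445.1, 2.9], [0.002, -0.008, -0.0]) ([-53.3, -445.2, 52.9], [0.002, -0.008, -0.0])
```

The fingers closed on nothing, so I'll look.

```bash
python3 - <<'E'
from h import *
for c in("scene","top"):
    ctrl.read_camera(c)
    print(c,[(np.round(d["at"],3).tolist(),round(d["conf"],2)) for d in ctrl.spot_in("offcut_0",c)])
snap("scene","p3",(220,140,460,320),3)
E
```

```text
scene [([0.481, -0.111, 0.025], 0.82), ([0.5, 0.071, 0.018], 0.73), ([0.5, -0.005, 0.022], 0.45)]
top [([0.765, -0.058, 0.023], 0.62)]
```

View pics/p3.png

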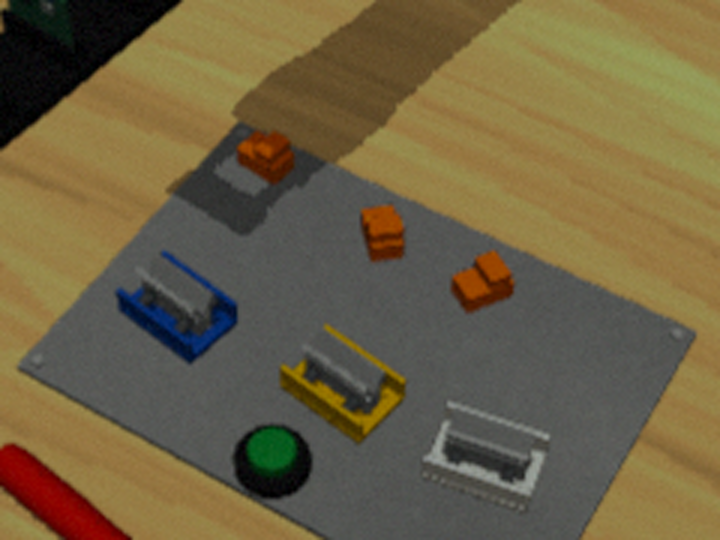

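Offcut C has not moved (scene pixel about (308,192)). The fingers are slow and I lifted before they shut, so I'll repeat with a longer closing time.

```bash
python3 - <<'E'
from h import *
print(to((.474,-.1155,.010),-.12))
E
```

```text
([2.5, 0.1, 148.4], [-0.001, 0.003, 0.0])
```

Request:
jog_arm(
  moves=[
    [[1, 0, 60], [0, 0, 0], 48],
    [[1, 0, 90], [0, 0, 0], 48],
    [[1, 0, 90], [0, 0, 0], 48],
    [[1, 0, 90], [0, 0, 0], 48],
    [[1, 0, 90], [0, 0, 0], 48],
    [[1, 0, 120], [0, 0, 0], 48],
    [[1, 0, 149], [0, 0, 0], 48],
    [[1, 0, 149], [0, 0, 0], 48],
    [[1, 0, 149], [0, 0, 0], 0],
    [[1, 0, 149], [0, 0, 0], 0],
    [[1, 0, 149], [0, 0, 0], 0],
    [[1, 0, 149], [0, 0, 0], 0],
    [[1, 0, 149], [0, 0, 0], 0],
    [[1, 0, 149], [0, 0, 0], 0],
    [[1, 0, 149], [0, 0, 0], 0],
    [[1, 0, 149], [0, 0, 0], 0],
  ],
)

```text
time: 8.28
position: [0.474, -0.1156, 0.011]
eef_rot: [0.998, -0.06, -0.0, 0.0]
ft_force: [-0.3, 0.1, 0.0]
finger_gap: 0.0004
```

```bash
python3 - <<'E'
from h import *
print(pix("scene",[[.474,-.1156,.011],[.473,-.1155,.022]]),pix("top",[[.474,-.1156,.011]]))
snap("scene","p4",(250,120,390,240),5)
E
```

```text
[[306.961  192.8256]
 [307.1373 188.8684]] [[369.3723 294.6764]]
```

View pics/p4.png

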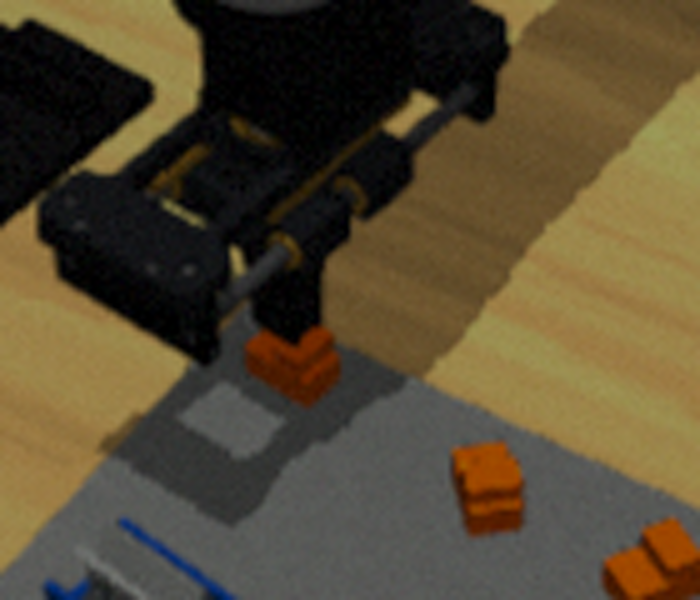

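The pads are closed, yet the offcut still seems to be in front of or under the tips. I'll lift a little and compare the fingertip with its predicted pixel.

Request:
jog_arm(
  moves=[
    [[0, 0, -30], [0, 0, 0], 0],
    [[0, 0, -50], [0, 0, 0], 0],
    [[0, 0, -50], [0, 0, 0], 0],
  ],
)

```text
time: 8.7
position: [0.4755, -0.1161, 0.0624]
eef_rot: [0.998, -0.06, 0.002, 0.001]
ft_force: [0.0, -0.7, 0.2]
finger_gap: 0.0002
```

```bash
python3 - <<'E'
from h import *
p=ctrl.sense()["position"];print(p,ctrl.sense()["finger_gap"])
im=np.ascontiguousarray(ctrl.read_camera("scene")[110:230,240:380,::-1]);im=cv2.resize(im,None,fx=5,fy=5,interpolation=cv2.INTER_CUBIC)
for q in (p,(.4734,-.116,.006),(.4734,-.116,.022)):
    u=((pix("scene",q)[0]-[240,110])*5).astype(int);cv2.drawMarker(im,u.tolist(),(255,255,0),0,16,1)
cv2.imwrite("pics/p5.png",im)
E
```

```text
[ 0.4755 -0.1161  0.0624] 0.00019580308052258375
```

View pics/p5.png

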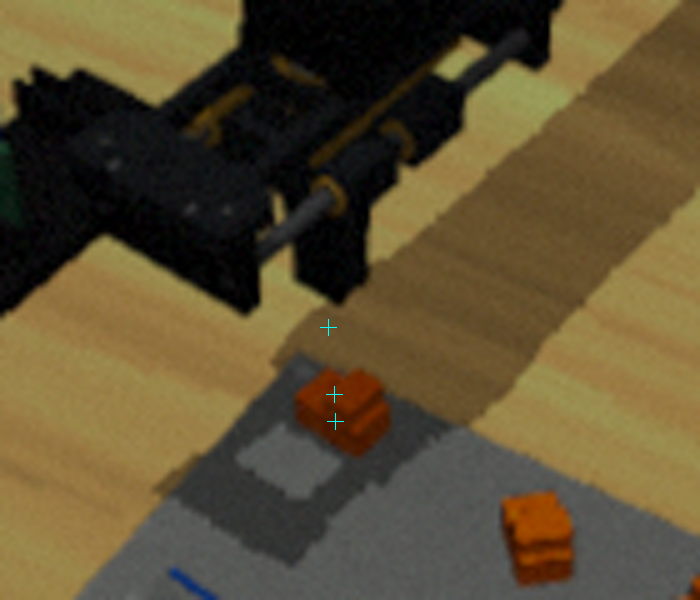

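The fingertip shows about 37 crop pixels (around 20 mm in z) above where the reported TCP should be. That explains closing over the block. I'll go lower carefully with open fingers and watch the force.

Request:
jog_arm(
  moves=[
    [[0, 0, 0], [0, 0, 0], 48],
    [[0, 0, 0], [0, 0, 0], 48],
    [[0, 0, 0], [0, 0, 0], 48],
    [[0, 0, 0], [0, 0, 0], 48],
    [[0, 0, 0], [0, 0, 0], 48],
    [[0, 0, 0], [0, 0, 0], 48],
    [[0, 0, 0], [0, 0, 0], 48],
    [[0, 0, 0], [0, 0, 0], 48],
    [[0, 0, 30], [0, 0, 0], 48],
    [[0, 0, 50], [0, 0, 0], 48],
    [[0, 0, 53], [0, 0, 0], 48],
    [[0, 0, 54], [0, 0, 0], 48],
    [[0, 0, 55], [0, 0, 0], 48],
    [[0, 0, 56], [0, 0, 0], 48],
  ],
)

```text
time: 10.5
position: [0.4746, -0.1159, 0.0057]
eef_rot: [0.998, -0.06, 0.001, 0.0]
ft_force: [0.1, 0.7, 0.4]
finger_gap: 0.0485
```

Request:
jog_arm(
  moves=[
    [[0, 0, 1], [0, 0, 0], 48],
    [[0, 0, 2], [0, 0, 0], 48],
    [[0, 0, 2], [0, 0, 0], 48],
  ],
)

```text
time: 10.88
position: [0.474, -0.1156, 0.003]
eef_rot: [0.998, -0.06, -0.0, 0.0]
ft_force: [0.5, 0.2, -0.8]
finger_gap: 0.0482
```

Request:
jog_arm(
  moves=[
    [[0, 0, 1], [0, 0, 0], 48],
    [[0, 0, 2], [0, 0, 0], 48],
    [[0, 0, 3], [0, 0, 0], 48],
    [[0, 0, 4], [0, 0, 0], 48],
    [[0, 0, 4], [0, 0, 0], 48],
  ],
)

```text
time: 11.5
position: [0.474, -0.1156, -0.0011]
eef_rot: [0.998, -0.06, -0.0, 0.0]
ft_force: [0.7, -0.7, 1.1]
finger_gap: 0.0479
```

Request:
jog_arm(
  moves=[
    [[0, 0, 1], [0, 0, 0], 48],
    [[0, 0, 2], [0, 0, 0], 48],
    [[0, 0, 3], [0, 0, 0], 48],
    [[0, 0, 4], [0, 0, 0], 48],
    [[0, 0, 4], [0, 0, 0], 48],
  ],
)

```text
time: 12.12
position: [0.474, -0.1156, -0.0051]
eef_rot: [0.998, -0.06, -0.0, 0.0]
ft_force: [0.0, -0.5, 0.8]
finger_gap: 0.0483
```

Request:
jog_arm(
  moves=[
    [[0, 0, 1], [0, 0, 0], 48],
    [[0, 0, 2], [0, 0, 0], 48],
    [[0, 0, 3], [0, 0, 0], 48],
    [[0, 0, 3], [0, 0, 0], 48],
  ],
)

```text
time: 12.62
position: [0.474, -0.1156, -0.0081]
eef_rot: [0.998, -0.06, -0.0, 0.0]
ft_force: [0.4, 0.4, -1.0]
finger_gap: 0.0478
```

Still no contact at a reading of -8 mm, so the reported TCP is well beyond the real tips (about 19 mm). I'll close now.

Request:
jog_arm(
  moves=[
    [[0, 0, 0], [0, 0, 0], 0],
    [[0, 0, 0], [0, 0, 0], 0],
    [[0, 0, 0], [0, 0, 0], 0],
    [[0, 0, 0], [0, 0, 0], 0],
    [[0, 0, 0], [0, 0, 0], 0],
    [[0, 0, 0], [0, 0, 0], 0],
    [[0, 0, 0], [0, 0, 0], 0],
  ],
)

```text
time: 13.5
position: [0.4741, -0.1157, -0.0079]
eef_rot: [0.998, -0.06, 0.0, 0.0]
ft_force: [-0.3, -0.3, 0.8]
finger_gap: 0.0218
```

Gripped at 21.8 mm. Carrying it to the bin.

Request:
jog_arm(
  moves=[
    [[0, 0, -60], [0, 0, 0], 0],
    [[0, 0, -115], [0, 0, 0], 0],
    [[-7, -60, -125], [0, 0, 0], 0],
    [[-14, -120, -125], [0, 0, 0], 0],
    [[-21, -180, -125], [0, 0, 0], 0],
    [[-28, -240, -125], [0, 0, 0], 0],
    [[-35, -300, -125], [0, 0, 0], 0],
    [[-42, -360, -125], [0, 0, 0], 0],
    [[-48, -420, -125], [0, 0, 0], 0],
    [[-50, -445, -120], [0, 0, 0], 0],
    [[-50, -445, -80], [0, 0, 0], 0],
    [[-50, -445, -45], [0, 0, 0], 0],
    [[-50, -445, -45], [0, 0, 0], 0],
    [[-50, -445, -45], [0, 0, 0], 48],
    [[-50, -445, -45], [0, 0, 0], 48],
    [[-50, -445, -45], [0, 0, 0], 48],
    [[-50, -445, -45], [0, 0, 0], 48],
    [[-50, -445, -90], [0, 0, 0], 48],
    [[-50, -445, -125], [0, 0, 0], 48],
  ],
)

```text
time: 15.88
position: [0.4777, 0.3323, 0.1184]
eef_rot: [0.998, -0.06, 0.0, -0.0]
ft_force: [0.6, 0.7, -0.5]
finger_gap: 0.048
```

```bash
python3 - <<'E'
from h import *
s=ctrl.sense();print(s["position"],s["finger_gap"],s["joint_positions"])
for c in("scene","top"):
    ctrl.read_camera(c)
    print(c,[(np.round(d["at"],3).tolist(),round(d["conf"],2)) for d in ctrl.spot_in("offcut_0",c)])
im=ctrl.read_camera("top");hsv=cv2.cvtColor(im,cv2.COLOR_RGB2HSV);m=cv2.inRange(hsv,(5,150,60),(18,255,255));m[:200]=0;m[310:]=0;m[:,390:]=0
N,L,S,_=cv2.connectedComponentsWithStats(m)
for i in range(1,N):
    if S[i,4]>20:print(*rect("top",L==i,.022).values())
print(to((.494,.062,.12),.995),to((.4895,-.014,.12),-.846))
E
```

```text
[0.4777 0.3323 0.1184] 0.04802778575418896 [ 0.098   0.355  -0.9037  1.7004  0.294   1.2293 -0.9949]
scene [([0.486, 0.336, 0.017], 0.77), ([0.496, 0.07, 0.014], 0.71), ([0.498, -0.006, 0.022], 0.62)]
top [([0.495, 0.063, 0.025], 0.71), ([0.478, 0.333, 0.022], 0.46), ([0.49, -0.008, 0.021], 0.45)]
[0.4939 0.062 ] [0.4939 0.062 ] -0.576 -0.58 [21. 33.] 135
[ 0.4894 -0.0142] [ 0.4894 -0.0143] 0.722 0.719 [20. 33.] 131
[0.4788 0.3316] [0.4786 0.3314] 1.459 1.485 [22. 36.] 157
([48.7, 265.7, -3.2], [0.001, 0.001, -1.115]) ([53.4, 341.7, -3.2], [0.001, -0.0, 0.726])
```

The first offcut is in the bin at (0.479, 0.332). Next offcut A.

Request:
jog_arm(
  moves=[
    [[10, 55, 0], [0, 0, -0.18], 48],
    [[20, 110, 0], [0, 0, -0.36], 48],
    [[30, 165, 0], [0, 0, -0.54], 48],
    [[40, 220, 0], [0, 0, -0.72], 48],
    [[48.7, 265.7, 0], [0, 0, -0.9], 48],
    [[48.7, 265.7, 0], [0, 0, -1.115], 48],
    [[48.7, 265.7, 0], [0, 0, -1.115], 48],
    [[48.7, 265.7, 60], [0, 0, -1.115], 48],
    [[48.7, 265.7, 110], [0, 0, -1.115], 48],
    [[48.7, 265.7, 125], [0, 0, -1.115], 48],
    [[48.7, 265.7, 125], [0, 0, -1.115], 48],
    [[48.7, 265.7, 125], [0, 0, -1.115], 0],
    [[48.7, 265.7, 125], [0, 0, -1.115], 0],
    [[48.7, 265.7, 125], [0, 0, -1.115], 0],
    [[48.7, 265.7, 125], [0, 0, -1.115], 0],
    [[48.7, 265.7, 125], [0, 0, -1.115], 0],
    [[48.7, 265.7, 125], [0, 0, -1.115], 0],
    [[48.7, 265.7, 125], [0, 0, -1.115], 0],
  ],
)

```text
time: 18.38
position: [0.4949, 0.0624, -0.0072]
eef_rot: [0.879, 0.477, 0.0, 0.001]
ft_force: [-0.8, -1.3, 6.3]
finger_gap: 0.0218
```

```bash
python3 - <<'E'
from h import *
s=ctrl.sense();print(s["position"],s["joint_positions"])
print(to((.45,.325,.12),.995))
E
```

```text
[ 0.4949  0.0624 -0.0072] [ 0.6539  0.3458 -0.9303  2.0086  0.3421  0.9486  0.5436]
([195.8, -180.5, -127.4], [0.001, -0.0, -0.0])
```

Request:
jog_arm(
  moves=[
    [[0, 0, -60], [0, 0, 0], 0],
    [[0, 0, -115], [0, 0, 0], 0],
    [[40, -37, -125], [0, 0, 0], 0],
    [[80, -74, -125], [0, 0, 0], 0],
    [[120, -111, -125], [0, 0, 0], 0],
    [[160, -148, -125], [0, 0, 0], 0],
    [[195.8, -180.5, -125], [0, 0, 0], 0],
    [[195.8, -180.5, -115], [0, 0, 0], 0],
    [[195.8, -180.5, -80], [0, 0, 0], 0],
    [[195.8, -180.5, -55], [0, 0, 0], 0],
    [[195.8, -180.5, -55], [0, 0, 0], 0],
    [[195.8, -180.5, -55], [0, 0, 0], 48],
    [[195.8, -180.5, -55], [0, 0, 0], 48],
    [[195.8, -180.5, -55], [0, 0, 0], 48],
    [[195.8, -180.5, -55], [0, 0, 0], 48],
    [[195.8, -180.5, -90], [0, 0, 0], 48],
    [[195.8, -180.5, -125], [0, 0, 0], 48],
    [[195.8, -180.5, -125], [0, 0, 0], 48],
  ],
)

```text
time: 20.62
position: [0.451, 0.3266, 0.1198]
eef_rot: [0.879, 0.477, 0.003, 0.0]
ft_force: [-0.9, 0.3, -0.5]
finger_gap: 0.0477
```

```bash
cat > off.py <<'E'
from h import *
s=ctrl.sense();print(s["position"],s["finger_gap"],s["joint_positions"])
ctrl.read_camera("scene")
print([(np.round(d["at"],3).tolist(),round(d["conf"],2)) for d in ctrl.spot_in("offcut_0","scene")])
im=ctrl.read_camera("top");hsv=cv2.cvtColor(im,cv2.COLOR_RGB2HSV);m=cv2.inRange(hsv,(5,150,60),(18,255,255));m[:200]=0;m[400:]=0;m[:,:130]=0;m[:,430:]=0
N,L,S,_=cv2.connectedComponentsWithStats(m)
for i in range(1,N):
    if S[i,4]>20:print(*rect("top",L==i,.022).values())
E
python3 - <<'E'
from off import *
print(to((.4895,-.014,.118),-.846))
E
```

```text
[0.451  0.3266 0.1198] 0.04773377769057507 [ 0.2521  0.3521 -1.0952  1.7604  0.3336  1.2277  0.0637]
[([0.452, 0.335, 0.026], 0.76), ([0.487, 0.335, 0.021], 0.74), ([0.5, -0.008, 0.022], 0.66), ([0.77, -0.052, 0.025], 0.4)]
[ 0.4894 -0.0142] [ 0.4894 -0.0143] 0.722 0.719 [20. 33.] 131
[0.4738 0.329 ] [0.4706 0.3292] 1.459 0.761 [38. 42.] 207
([-261.9, 218.2, -1.4], [-0.001, 0.001, -1.301])
```

Request:
jog_arm(
  moves=[
    [[-45, 37, 0], [0, 0, -0.18], 48],
    [[-90, 74, 0], [0, 0, -0.36], 48],
    [[-135, 111, 0], [0, 0, -0.54], 48],
    [[-180, 149, 0], [0, 0, -0.72], 48],
    [[-225, 187, 0], [0, 0, -0.9], 48],
    [[-261.9, 218.2, 0], [0, 0, -1.08], 48],
    [[-261.9, 218.2, 0], [0, 0, -1.301], 48],
    [[-261.9, 218.2, 0], [0, 0, -1.301], 48],
    [[-261.9, 218.2, 60], [0, 0, -1.301], 48],
    [[-261.9, 218.2, 110], [0, 0, -1.301], 48],
    [[-261.9, 218.2, 124], [0, 0, -1.301], 48],
    [[-261.9, 218.2, 124], [0, 0, -1.301], 48],
    [[-261.9, 218.2, 124], [0, 0, -1.301], 0],
    [[-261.9, 218.2, 124], [0, 0, -1.301], 0],
    [[-261.9, 218.2, 124], [0, 0, -1.301], 0],
    [[-261.9, 218.2, 124], [0, 0, -1.301], 0],
    [[-261.9, 218.2, 124], [0, 0, -1.301], 0],
    [[-261.9, 218.2, 124], [0, 0, -1.301], 0],
    [[-261.9, 218.2, 124], [0, 0, -1.301], 0],
  ],
)

```text
time: 23.15
position: [0.4904, -0.0138, -0.0063]
eef_rot: [0.41, 0.912, -0.0, 0.0]
ft_force: [-1.5, -1.2, 6.6]
finger_gap: 0.0218
```

```bash
python3 - <<'E'
from h import *
s=ctrl.sense();print(s["position"],s["joint_positions"])
print(to((.515,.325,.12),2.296))
E
```

```text
[ 0.4904 -0.0138 -0.0063] [ 0.9755  0.4189 -1.1354  2.0231  0.4601  0.9839  1.9038]
([237.2, 243.1, -126.6], [-0.0, 0.001, -0.0])
```

Request:
jog_arm(
  moves=[
    [[0, 0, -60], [0, 0, 0], 0],
    [[0, 0, -115], [0, 0, 0], 0],
    [[40, 41, -125], [0, 0, 0], 0],
    [[80, 82, -125], [0, 0, 0], 0],
    [[120, 123, -125], [0, 0, 0], 0],
    [[160, 164, -125], [0, 0, 0], 0],
    [[200, 205, -125], [0, 0, 0], 0],
    [[237.2, 243.1, -120], [0, 0, 0], 0],
    [[237.2, 243.1, -90], [0, 0, 0], 0],
    [[237.2, 243.1, -55], [0, 0, 0], 0],
    [[237.2, 243.1, -55], [0, 0, 0], 0],
    [[237.2, 243.1, -55], [0, 0, 0], 0],
    [[237.2, 243.1, -55], [0, 0, 0], 48],
    [[237.2, 243.1, -55], [0, 0, 0], 48],
    [[237.2, 243.1, -55], [0, 0, 0], 48],
    [[237.2, 243.1, -55], [0, 0, 0], 48],
    [[237.2, 243.1, -90], [0, 0, 0], 48],
    [[237.2, 243.1, -125], [0, 0, 0], 48],
    [[237.2, 243.1, -140], [0, 0, 0], 48],
    [[237.2, 243.1, -140], [0, 0, 0], 48],
  ],
)

```text
time: 25.65
position: [0.5148, 0.3256, 0.1335]
eef_rot: [0.41, 0.912, 0.0, 0.001]
ft_force: [-0.3, -0.4, -0.3]
finger_gap: 0.0478
```

```bash
python3 - <<'E'
from off import *
b=im[190:350,120:320,::-1];cv2.imwrite("pics/p6.png",cv2.resize(b,None,fx=4,fy=4))
print(to((.5345,-.3245,.15),1.472+np.pi/2))
E
```

```text
[0.5148 0.3256 0.1335] 0.04784465579862669 [ 0.2549  0.5106 -1.1352  1.6122  0.4752  1.3252  1.3461]
[([0.486, 0.332, 0.019], 0.73), ([0.518, 0.327, 0.024], 0.71), ([0.452, 0.333, 0.025], 0.52)]
[0.5096 0.3172] [0.5102 0.3173] -0.766 -0.759 [20. 22.] 87
[0.467  0.3286] [0.4641 0.3296] 0.103 0.288 [37. 56.] 283
([-499.4, -415.1, -17.7], [-0.002, -0.001, -0.747])
```

View pics/p6.png

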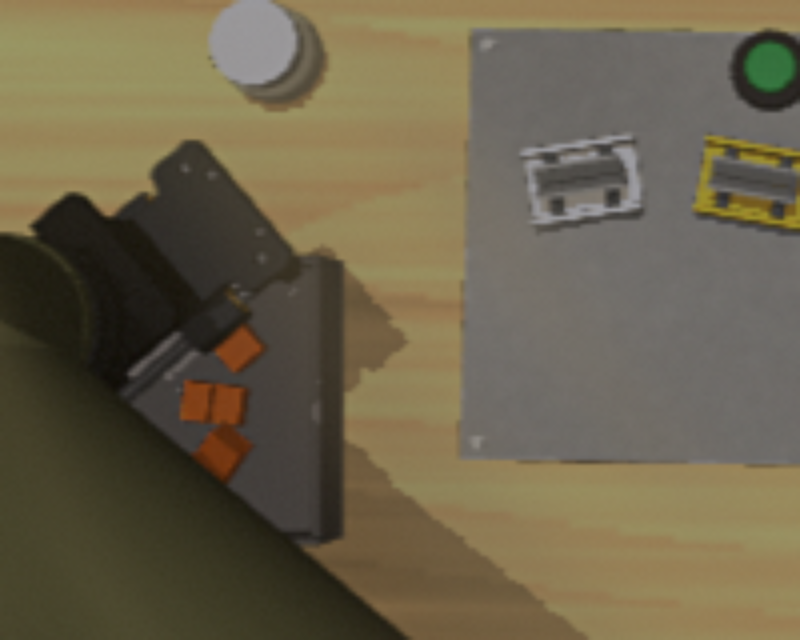

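The picture shows all three offcuts in the bin (crop (240,348), (212,402), (222,452)) and a clear panel. Going to the white board, turning +2.395 to keep the last joint in range.

Request:
jog_arm(
  moves=[
    [[-38, -32, -18], [0, 0, 0.18], 48],
    [[-76, -64, -18], [0, 0, 0.36], 48],
    [[-114, -96, -18], [0, 0, 0.54], 48],
    [[-152, -128, -18], [0, 0, 0.72], 48],
    [[-190, -160, -18], [0, 0, 0.9], 48],
    [[-230, -192, -18], [0, 0, 1.08], 48],
    [[-270, -224, -18], [0, 0, 1.26], 48],
    [[-310, -258, -18], [0, 0, 1.44], 48],
    [[-350, -292, -18], [0, 0, 1.62], 48],
    [[-390, -325, -18], [0, 0, 1.8], 48],
    [[-430, -357, -18], [0, 0, 1.98], 48],
    [[-470, -390, -18], [0, 0, 2.16], 48],
    [[-499.4, -415.1, -18], [0, 0, 2.34], 48],
    [[-499.4, -415.1, -18], [0, 0, 2.395], 48],
    [[-499.4, -415.1, -18], [0, 0, 2.395], 40],
    [[-499.4, -415.1, -18], [0, 0, 2.395], 40],
  ],
)

```text
time: 27.8
position: [0.535, -0.3226, 0.1503]
eef_rot: [0.999, -0.048, -0.001, -0.0]
ft_force: [-0.6, 0.6, -0.8]
finger_gap: 0.0411
```

```bash
python3 - <<'E'
from h import *
s=ctrl.sense();print(s["position"],s["joint_positions"],s["finger_gap"])
im=ctrl.read_camera("scene");print(to((.5345,-.3245,.046),-.099))
b=(120,50,320,210);c=cv2.resize(np.ascontiguousarray(im[b[1]:b[3],b[0]:b[2],::-1]),None,fx=4,fy=4,interpolation=cv2.INTER_CUBIC)
for q in (s["position"],(.5345,-.3245,.09)):cv2.drawMarker(c,((pix("scene",q)[0]-b[:2])*4).astype(int).tolist(),(255,255,0),0,14,1)
cv2.imwrite("pics/p7.png",c)
E
```

```text
[ 0.535  -0.3226  0.1503] [ 0.9822  0.3522 -0.6021  1.5608  0.2041  1.2936  0.2559] 0.0411293532484987
([-0.3, 1.8, 104.6], [-0.0, 0.001, 0.002])
```

View pics/p7.png

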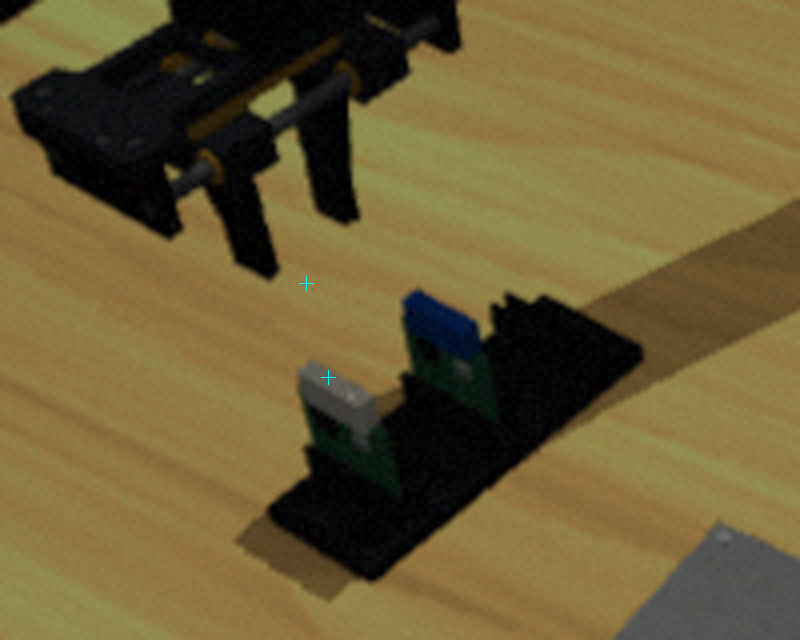

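The view shows the board rails at crop (337,383) and (440,325). The tips are again about 20 mm above the marker. Going down to grip the white rail.

Request:
jog_arm(
  moves=[
    [[0, 0, 50], [0, 0, 0], 40],
    [[0, 0, 90], [0, 0, 0], 40],
    [[0, 0, 108], [0, 0, 0], 40],
    [[0, 0, 108], [0, 0, 0], 40],
    [[0, 0, 108], [0, 0, 0], 0],
    [[0, 0, 108], [0, 0, 0], 0],
    [[0, 0, 108], [0, 0, 0], 0],
    [[0, 0, 108], [0, 0, 0], 0],
    [[0, 0, 108], [0, 0, 0], 0],
    [[0, 0, 108], [0, 0, 0], 0],
    [[0, 0, 108], [0, 0, 0], 0],
    [[0, 0, 108], [0, 0, 0], 0],
  ],
  grip_force=40,
)

```text
time: 29.35
position: [0.5354, -0.324, 0.0438]
eef_rot: [0.999, -0.049, 0.0, 0.0]
ft_force: [-1.6, 0.2, 5.1]
finger_gap: 0.0113
```

Request:
jog_arm(
  moves=[
    [[0, 0, -20], [0, 0, 0], 0],
    [[0, 0, -60], [0, 0, 0], 0],
    [[0, 0, -100], [0, 0, 0], 0],
    [[0, 0, -130], [0, 0, 0], 0],
    [[0, 0, -130], [0, 0, 0], 0],
    [[0, 0, -130], [0, 0, 0], 0],
  ],
)

```text
time: 30.1
position: [0.5345, -0.3235, 0.1724]
eef_rot: [0.999, -0.049, -0.001, -0.0]
ft_force: [-0.3, 0.5, -0.9]
finger_gap: 0.0118
```

```bash
python3 - <<'E'
from h import *
s=ctrl.sense();print(s["position"],s["ft_force"],s["joint_positions"],s["finger_gap"])
print(to((.608,.124,.172),1.752-np.pi/2))
snap("scene","p8",(100,0,300,160),4)
E
```

```text
[ 0.5345 -0.3235  0.1724] [-0.3217  0.5224 -0.9228] [ 0.9859  0.338  -0.6057  1.5325  0.1956  1.3335  0.2615] 0.011819410060425188
([28.9, -452.6, 0.5], [-0.0, 0.001, -0.28])
```

View pics/p8.png

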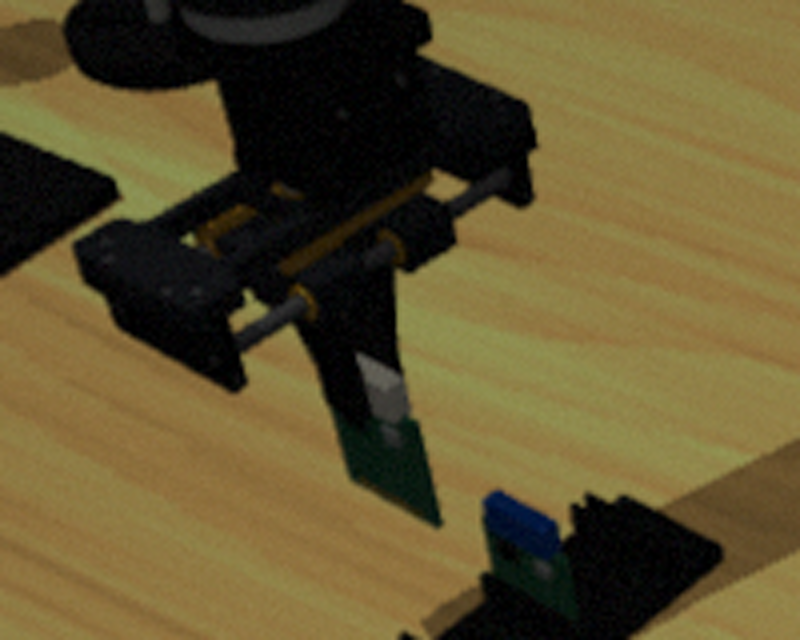

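White board is held well, and the card's lower edge runs from crop (350,475) to (437,520). I'll work out its offset in the hand while moving over the white clip.

Request:
jog_arm(
  moves=[
    [[3, -50, 0], [0, 0, -0.03], 0],
    [[6, -100, 0], [0, 0, -0.06], 0],
    [[9, -150, 0], [0, 0, -0.09], 0],
    [[12, -200, 0], [0, 0, -0.12], 0],
    [[15, -250, 0], [0, 0, -0.15], 0],
    [[18, -300, 0], [0, 0, -0.18], 0],
    [[21, -350, 0], [0, 0, -0.22], 0],
    [[25, -400, 0], [0, 0, -0.26], 0],
    [[28.9, -452, 0], [0, 0, -0.28], 0],
    [[28.9, -452, 30], [0, 0, -0.28], 0],
    [[28.9, -452, 65], [0, 0, -0.28], 0],
    [[28.9, -452, 65], [0, 0, -0.28], 0],
    [[28.9, -452, 65], [0, 0, -0.28], 0],
  ],
)

```text
time: 31.78
position: [0.6087, 0.1233, 0.1085]
eef_rot: [0.996, 0.09, 0.0, -0.0]
ft_force: [0.3, -0.9, -0.8]
finger_gap: 0.0117
```

```bash
python3 - <<'E'
from h import *
print("board centre in hand before:",plane("scene",(198.5,124.5),.141))
s=ctrl.sense();p=s["position"];print(p,s["ft_force"])
zb=p[2]-.0435+.012
im=ctrl.read_camera("scene");b=(320,190,460,310)
c=cv2.resize(np.ascontiguousarray(im[b[1]:b[3],b[0]:b[2],::-1]),None,fx=5,fy=5,interpolation=cv2.INTER_CUBIC)
y=R.from_quat(s["eef_rot"]).as_matrix()[:,1]
a=1.752;l=np.array([np.cos(a),np.sin(a),0])
for base,d,z,col in ((p,y,zb,(255,255,0)),(np.array([.608,.124,0]),l,.044,(0,0,255))):
    for t in (-.03,0,.03):
        q=base+t*d;q[2]=z;cv2.drawMarker(c,((pix("scene",q)[0]-b[:2])*5).astype(int).tolist(),col,0,14,1)
cv2.imwrite("pics/p9.png",c)
E
```

```text
board centre in hand before: [[ 0.5338 -0.3214]]
[0.6087 0.1233 0.1085] [ 0.2603 -0.9087 -0.7725]
```

View pics/p9.png

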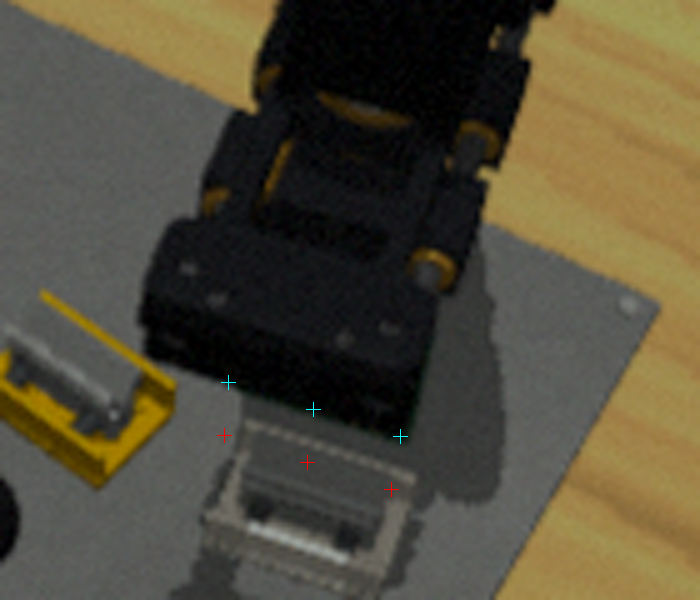

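```bash
python3 - <<'E'
from h import *
u=np.array([[320+310/5,190+502/5]])
for z in (.012,.016,.02,.024):print(z,plane("scene",u,z))
# outlines
ctrl.read_camera("scene")
for q in("clip_white","clip_blue","clip_yellow"):
    for d in ctrl.outline_of(q,"scene")[:2]:
        print(q,round(d["conf"],2),*rect("scene",d["region"],.016).values())
for r in ((.608,.124,1.752),(.6125,-.0925,1.40)):
  for z in(.006,.02):
    for cam in("top","scene"):
      print(cam,z,pix(cam,[[r[0]+a*np.cos(r[2])-b*np.sin(r[2]),r[1]+a*np.sin(r[2])+b*np.cos(r[2]),z] for a,b in((-.032,-.022),(-.032,.022),(.032,.022),(.032,-.022))]).round(1).tolist())
E
```

```text
0.012 [[0.6026 0.1258]]
0.016 [[0.6049 0.1266]]
0.02 [[0.6073 0.1274]]
0.024 [[0.6097 0.1282]]
clip_white 0.61 [0.6095 0.1276] [0.6091 0.1271] -1.405 1.566 [57. 65.] 995
clip_blue 0.92 [ 0.6127 -0.0891] [ 0.6124 -0.0907] 1.438 1.27 [53. 75.] 805
clip_yellow 0.75 [0.6092 0.128 ] [0.6087 0.1271] -1.418 -1.419 [58. 66.] 1004
clip_yellow 0.59 [0.609  0.0305] [0.6081 0.029 ] 1.406 1.203 [58. 71.] 936
top 0.006 [[278.0, 223.6], [281.1, 242.3], [253.8, 246.9], [250.8, 228.3]]
scene 0.006 [[358.4, 298.3], [366.2, 278.8], [400.1, 289.7], [393.2, 309.8]]
top 0.02 [[277.5, 223.0], [280.6, 241.8], [253.0, 246.5], [250.0, 227.7]]
scene 0.02 [[358.9, 294.1], [366.7, 274.5], [401.1, 285.5], [394.1, 305.8]]
top 0.006 [[374.8, 227.5], [371.5, 246.2], [344.2, 241.2], [347.5, 222.6]]
scene 0.006 [[258.0, 242.6], [274.2, 229.2], [298.0, 246.5], [281.9, 260.7]]
top 0.02 [[375.3, 226.9], [372.0, 245.8], [344.4, 240.7], [347.8, 221.9]]
scene 0.02 [[257.3, 238.1], [273.7, 224.7], [297.8, 242.1], [281.4, 256.3]]
```

Both cameras agree on the white clip within about 2 mm and the hand is aligned. Inserting.

Request:
jog_arm(
  moves=[
    [[-0.5, -1, 20], [0, 0, 0], 0],
    [[-0.5, -1, 32], [0, 0, 0], 0],
    [[-0.5, -1, 38], [0, 0, 0], 0],
    [[-0.5, -1, 43], [0, 0, 0], 0],
    [[-0.5, -1, 47], [0, 0, 0], 0],
    [[-0.5, -1, 50], [0, 0, 0], 0],
  ],
)

```text
time: 32.78
position: [0.6089, 0.1245, 0.0595]
eef_rot: [0.996, 0.09, 0.001, -0.0]
ft_force: [-0.1, 0.3, 4.2]
finger_gap: 0.0113
```

Request:
jog_arm(
  moves=[
    [[0, 0, 4], [0, 0, 0], 0],
    [[0, 0, 8], [0, 0, 0], 0],
    [[0, 0, 11], [0, 0, 0], 0],
    [[0, 0, 13], [0, 0, 0], 0],
    [[0, 0, 13], [0, 0, 0], 0],
  ],
)

```text
time: 33.4
position: [0.6079, 0.124, 0.0448]
eef_rot: [0.996, 0.09, 0.0, 0.0]
ft_force: [1.2, -0.0, 2.4]
finger_gap: 0.0118
```

Request:
jog_arm(
  moves=[
    [[0, 0, 1], [0, 0, 0], 0],
    [[0, 0, 2], [0, 0, 0], 0],
    [[0, 0, 2], [0, 0, 0], 0],
  ],
)

```text
time: 33.78
position: [0.6082, 0.1241, 0.0438]
eef_rot: [0.996, 0.09, 0.0, 0.0]
ft_force: [1.3, -0.4, 7.6]
finger_gap: 0.0115
```

Request:
jog_arm(
  moves=[
    [[0, 0, 1], [0, 0, 0], 0],
    [[0, 0, 2], [0, 0, 0], 0],
    [[0, 0, 2], [0, 0, 0], 0],
  ],
)

```text
time: 34.15
position: [0.6085, 0.1241, 0.0437]
eef_rot: [0.996, 0.09, 0.001, 0.001]
ft_force: [-2.8, -1.7, 18.4]
finger_gap: 0.0118
```

It stops hard at 43.7 mm, the same reading as seated in the rack, so it should be home. Relaxing, releasing and lifting.

Request:
jog_arm(
  moves=[
    [[0, 0, -3], [0, 0, 0], 0],
    [[0, 0, -3], [0, 0, 0], 40],
    [[0, 0, -3], [0, 0, 0], 40],
    [[0, 0, -3], [0, 0, 0], 40],
    [[0, 0, -3], [0, 0, 0], 40],
    [[0, 0, -3], [0, 0, 0], 40],
    [[0, 0, -30], [0, 0, 0], 40],
    [[0, 0, -70], [0, 0, 0], 40],
    [[0, 0, -110], [0, 0, 0], 40],
    [[0, 0, -110], [0, 0, 0], 40],
  ],
)

```text
time: 35.4
position: [0.61, 0.1251, 0.1549]
eef_rot: [0.996, 0.09, 0.003, -0.0]
ft_force: [0.2, 0.2, -0.6]
finger_gap: 0.0397
```

```bash
python3 - <<'E'
from h import *
s=ctrl.sense();print(s["position"],s["joint_positions"])
print(to((.463,-.3125,.15),-.1))
im=ctrl.read_camera("top");hsv=cv2.cvtColor(im,cv2.COLOR_RGB2HSV);m=cv2.inRange(hsv,(105,120,40),(125,255,255));m[:245]=0;m[345:]=0;m[:,:430]=0;m[:,500:]=0
print(rect("top",m>0,.09))
E
```

```text
[0.61   0.1251 0.1549] [ 0.416   0.3962 -0.8412  1.5623  0.3038  1.3125 -0.282 ]
([-223.5, 404.0, 3.5], [-0.001, -0.007, 0.281])
{'cen': array([ 0.4633, -0.3138]), 'rc': array([ 0.4634, -0.3139]), 'ang': np.float64(1.483), 'pca': np.float64(1.462), 'size': array([12., 41.]), 'n': 111}
```

Request:
jog_arm(
  moves=[
    [[-27, 50, 0], [0, 0, 0.05], 40],
    [[-54, 100, 2], [0, 0, 0.1], 40],
    [[-81, 150, 2], [0, 0, 0.15], 40],
    [[-108, 200, 2], [0, 0, 0.2], 40],
    [[-135, 250, 2], [0, 0, 0.25], 40],
    [[-165, 300, 2], [0, 0, 0.281], 40],
    [[-193, 350, 2], [0, 0, 0.281], 40],
    [[-223.5, 404, 4], [0, 0, 0.281], 40],
    [[-223.5, 404, 4], [0, 0, 0.281], 40],
    [[-223.5, 404, 4], [0, 0, 0.281], 40],
  ],
)

```text
time: 36.7
position: [0.4601, -0.3128, 0.1458]
eef_rot: [0.999, -0.05, -0.001, -0.001]
ft_force: [-0.3, 1.3, 0.2]
finger_gap: 0.0397
```

```bash
python3 - <<'E'
from h import *
ctrl.read_camera("top")
print(to((.463,-.3125,.043),-.1))
im=ctrl.read_camera("scene");b=(330,200,450,320)
c1=cv2.resize(im[b[1]:b[3],b[0]:b[2],::-1],(400,400),interpolation=cv2.INTER_CUBIC)
im=ctrl.read_camera("top");b=(240,200,300,260)
c2=cv2.resize(im[b[1]:b[3],b[0]:b[2],::-1],(400,400),interpolation=cv2.INTER_CUBIC)
cv2.imwrite("pics/p10.png",np.hstack([c1,c2]))
E
```

```text
([2.3, 0.5, 103.1], [-0.002, 0.001, 0.002])
```

View pics/p10.png

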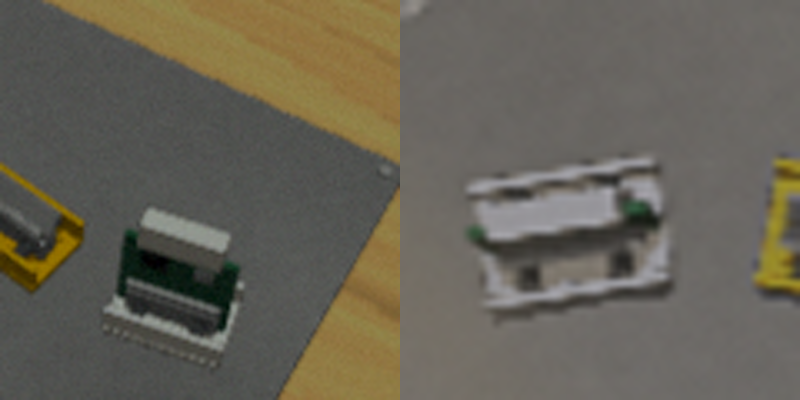

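The white board stands upright in its clip (left crop (180,280)) and is aligned from above. Now gripping blue.

Request:
jog_arm(
  moves=[
    [[2, 0, 50], [0, 0, 0], 40],
    [[2, 0, 90], [0, 0, 0], 40],
    [[2, 0, 104], [0, 0, 0], 40],
    [[2, 0, 104], [0, 0, 0], 40],
    [[2, 0, 104], [0, 0, 0], 0],
    [[2, 0, 104], [0, 0, 0], 0],
    [[2, 0, 104], [0, 0, 0], 0],
    [[2, 0, 104], [0, 0, 0], 0],
    [[2, 0, 104], [0, 0, 0], 0],
    [[2, 0, 104], [0, 0, 0], 0],
    [[2, 0, 104], [0, 0, 0], 0],
    [[2, 0, 104], [0, 0, 0], 0],
  ],
)

```text
time: 38.35
position: [0.4632, -0.3141, 0.0437]
eef_rot: [0.999, -0.05, 0.0, 0.0]
ft_force: [-0.3, -0.5, 5.0]
finger_gap: 0.0115
```

Request:
jog_arm(
  moves=[
    [[0, 0, -20], [0, 0, 0], 0],
    [[0, 0, -60], [0, 0, 0], 0],
    [[0, 0, -100], [0, 0, 0], 0],
    [[0, 0, -130], [0, 0, 0], 0],
    [[0, 0, -130], [0, 0, 0], 0],
    [[0, 0, -130], [0, 0, 0], 0],
  ],
)

```text
time: 39.1
position: [0.4619, -0.3134, 0.1723]
eef_rot: [0.999, -0.05, -0.001, -0.0]
ft_force: [-0.5, 0.4, -1.1]
finger_gap: 0.0118
```

```bash
python3 - <<'E'
from h import *
s=ctrl.sense();print(s["position"],s["finger_gap"])
snap("scene","p11",(140,0,300,140),5)
print(to((.6125,-.0925,.172),1.40-np.pi/2))
E
```

```text
[ 0.4619 -0.3134  0.1723] 0.011848005813259118
([128.1, -234.7, -0.2], [-0.001, 0.002, 0.071])
```

View pics/p11.png

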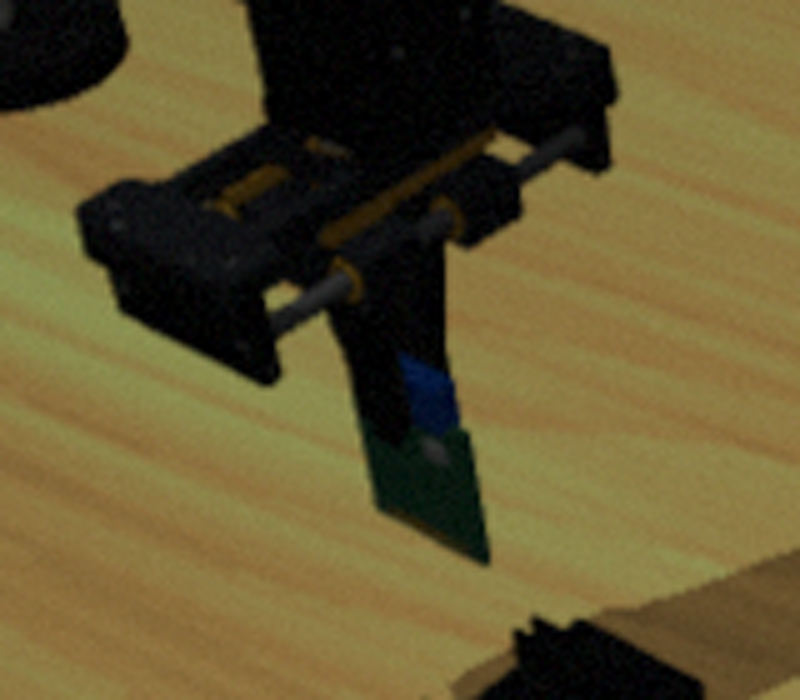

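Blue board is held upright, lower edge from crop (378,508) to (488,562). Moving over the blue clip.

Request:
jog_arm(
  moves=[
    [[26, -47, 0], [0, 0, 0.02], 0],
    [[52, -94, 0], [0, 0, 0.04], 0],
    [[78, -141, 0], [0, 0, 0.06], 0],
    [[104, -188, 0], [0, 0, 0.071], 0],
    [[128, -235, 0], [0, 0, 0.071], 0],
    [[128, -235, 0], [0, 0, 0.071], 0],
    [[128, -235, 35], [0, 0, 0.071], 0],
    [[128, -235, 70], [0, 0, 0.071], 0],
    [[128, -235, 70], [0, 0, 0.071], 0],
    [[128, -235, 70], [0, 0, 0.071], 0],
    [[128, -235, 70], [0, 0, 0.071], 0],
  ],
)

```text
time: 40.52
position: [0.6146, -0.093, 0.1047]
eef_rot: [0.996, -0.086, 0.001, 0.0]
ft_force: [0.4, -0.0, 0.0]
finger_gap: 0.0117
```

```bash
python3 - <<'E'
from h import *
print("in hand",plane("scene",(226.6,107),.141),"vs .4619 -.3134")
print(ctrl.sense()["position"],to((.6125,-.0925,.044),1.40-np.pi/2))
E
```

```text
in hand [[ 0.4631 -0.3091]] vs .4619 -.3134
[ 0.6146 -0.093   0.1047] ([-2.3, -0.1, 60.7], [0.0, -0.003, -0.0])
```

Request:
jog_arm(
  moves=[
    [[-2, 1.5, 15], [0, 0, 0], 0],
    [[-2, 1.5, 28], [0, 0, 0], 0],
    [[-2, 1.5, 34], [0, 0, 0], 0],
    [[-2, 1.5, 39], [0, 0, 0], 0],
    [[-2, 1.5, 43], [0, 0, 0], 0],
    [[-2, 1.5, 46], [0, 0, 0], 0],
  ],
)

```text
time: 41.28
position: [0.6125, -0.0937, 0.0587]
eef_rot: [0.996, -0.085, 0.001, 0.0]
ft_force: [-0.9, 0.1, 5.7]
finger_gap: 0.0121
```

Request:
jog_arm(
  moves=[
    [[0, 0, 4], [0, 0, 0], 0],
    [[0, 0, 8], [0, 0, 0], 0],
    [[0, 0, 11], [0, 0, 0], 0],
    [[0, 0, 14], [0, 0, 0], 0],
    [[0, 0, 16], [0, 0, 0], 0],
    [[0, 0, 16], [0, 0, 0], 0],
  ],
)

```text
time: 42.02
position: [0.6126, -0.0937, 0.0436]
eef_rot: [0.996, -0.085, 0.001, 0.0]
ft_force: [-3.2, -0.1, 11.7]
finger_gap: 0.0115
```

Request:
jog_arm(
  moves=[
    [[0, 0, 1], [0, 0, 0], 0],
    [[0, 0, 2], [0, 0, 0], 0],
    [[0, 0, 2], [0, 0, 0], 0],
  ],
)

```text
time: 42.4
position: [0.6129, -0.0937, 0.0436]
eef_rot: [0.996, -0.085, 0.001, 0.001]
ft_force: [-6.4, 0.3, 21.6]
finger_gap: 0.0117
```

Hard stop again at 43.6 mm. Releasing and retracting.

Request:
jog_arm(
  moves=[
    [[0, 0, -3], [0, 0, 0], 0],
    [[0, 0, -3], [0, 0, 0], 40],
    [[0, 0, -3], [0, 0, 0], 40],
    [[0, 0, -3], [0, 0, 0], 40],
    [[0, 0, -3], [0, 0, 0], 40],
    [[0, 0, -3], [0, 0, 0], 40],
    [[0, 0, -30], [0, 0, 0], 40],
    [[0, 0, -70], [0, 0, 0], 40],
    [[0, 0, -110], [0, 0, 0], 40],
    [[-110, 0, -110], [0, 0, 0], 0],
    [[-130, 0, -110], [0, 0, 0], 0],
    [[-150, 0, -110], [0, 0, 0], 0],
  ],
)

```text
time: 43.9
position: [0.4604, -0.068, 0.1485]
eef_rot: [0.996, -0.085, -0.001, 0.001]
ft_force: [0.8, -0.8, 1.0]
finger_gap: 0.0181
```

```bash
python3 - <<'E'
from h import *
s=ctrl.sense();print(s["position"],s["finger_gap"])
im=ctrl.read_camera("top");hsv=cv2.cvtColor(im,cv2.COLOR_RGB2HSV)
sc=ctrl.read_camera("scene")
print("scene offcuts",[(np.round(d["at"],3).tolist(),round(d["conf"],2)) for d in ctrl.spot_in("offcut_0","scene")])
print("button",[(np.round(d["at"],4).tolist(),round(d["conf"],2)) for c in("top","scene") for d in ctrl.spot_in("test_button_top",c)[:1]])
m=cv2.inRange(hsv,(40,120,40),(85,255,255));m[:195]=0;m[220:]=0;m[:,:295]=0;m[:,335:]=0
print("green",rect("top",m>0,.03)["cen"])
# predicted rail-top corners when home
cc=[]
for cam,I in(("scene",sc),("top",im)):
  for nm,(x,y,a) in dict(w=(.6075,.1255,1.752),b=(.6125,-.0915,1.40)).items():
    l=np.array([np.cos(a),np.sin(a)]);n=np.array([-l[1],l[0]])
    q=[[*(np.array([x,y])+sx*l*.022+sy*n*.006),.09] for sx,sy in((-1,-1),(-1,1),(1,1),(1,-1))]
    u=pix(cam,q);o=u.mean(0).astype(int)-[24,16]
    c=cv2.resize(np.ascontiguousarray(I[o[1]:o[1]+40,o[0]:o[0]+48,::-1]),None,fx=8,fy=7,interpolation=cv2.INTER_CUBIC)
    cv2.polylines(c,[((u-o+.5)*[8,7]).astype(np.int32)],True,(0,0,255),1);cc.append(c)
cv2.imwrite("pics/p12.png",np.vstack([np.hstack(cc[:2]),np.hstack(cc[2:])]))
E
```

```text
[ 0.4604 -0.068   0.1485] 0.0181371609356142
scene offcuts [([0.52, 0.327, 0.022], 0.56), ([0.486, 0.334, 0.022], 0.55), ([0.451, 0.336, 0.028], 0.52)]
button [([0.5142, 0.3288, 0.0183], 0.72), ([0.6839, 0.0219, 0.0314], 0.7)]
green [0.6733 0.0176]
```

View pics/p12.png

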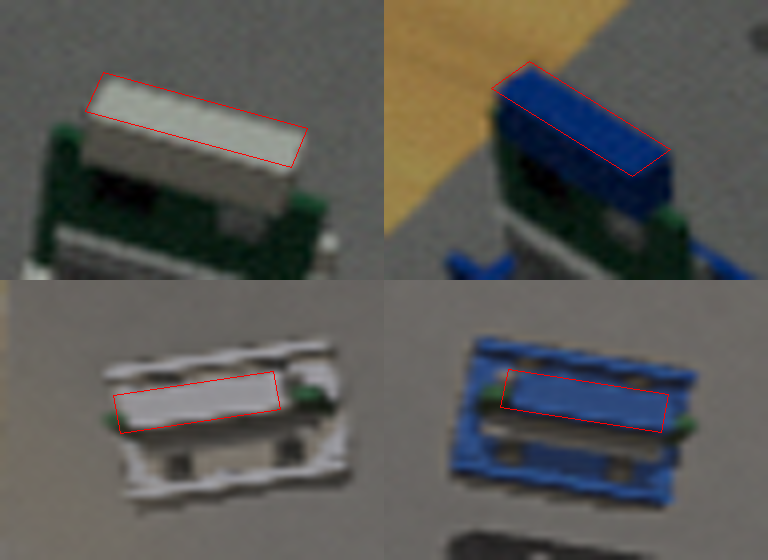

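All four overlays match: both boards are in the home position, upright and centred. The offcuts are still in the bin. Now the button, at about (0.675, 0.0185).

```bash
python3 - <<'E'
from h import *
print(ctrl.sense()["position"],to((.675,.0185,.08),-.17))
E
```

```text
[ 0.4646 -0.0686  0.1495] ([192.4, -121.6, 69.8], [0.0, -0.002, -0.001])
```

Request:
jog_arm(
  moves=[
    [[50, -30, 0], [0, 0, 0], 0],
    [[100, -60, 0], [0, 0, 0], 0],
    [[145, -92, 0], [0, 0, 0], 0],
    [[192.4, -121.6, 10], [0, 0, 0], 0],
    [[192.4, -121.6, 50], [0, 0, 0], 0],
    [[192.4, -121.6, 90], [0, 0, 0], 0],
    [[192.4, -121.6, 115], [0, 0, 0], 0],
    [[192.4, -121.6, 115], [0, 0, 0], 0],
    [[192.4, -121.6, 115], [0, 0, 0], 0],
  ],
)

```text
time: 45.28
position: [0.6751, 0.0192, 0.0347]
eef_rot: [0.996, -0.086, 0.001, -0.001]
ft_force: [0.5, 0.1, 1.0]
finger_gap: 0.0006
```

```bash
python3 - <<'E'
from h import *
s=ctrl.sense();print(s["position"],s["ft_force"],s["finger_gap"])
snap("scene","p13",(260,230,360,320),6)
E
```

```text
[0.6751 0.0192 0.0347] [0.4606 0.0764 0.954 ] 0.0006038511688231693
```

View pics/p13.png

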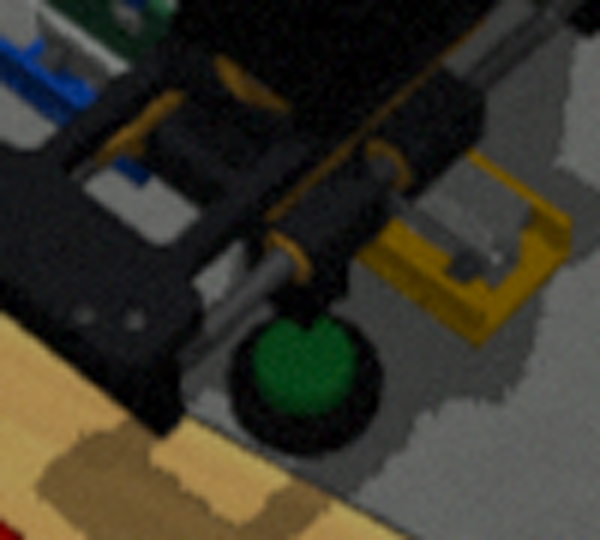

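The closed tips are above the button (crop (305,370)). Going down in small steps.

Request:
jog_arm(
  moves=[
    [[0, 0, 6], [0, 0, 0], 0],
    [[0, 0, 12], [0, 0, 0], 0],
    [[0, 0, 16], [0, 0, 0], 0],
    [[0, 0, 18], [0, 0, 0], 0],
    [[0, 0, 18], [0, 0, 0], 0],
  ],
)

```text
time: 45.95
position: [0.6736, 0.0187, 0.0158]
eef_rot: [0.996, -0.085, -0.0, 0.0]
ft_force: [-0.3, 0.1, 0.9]
finger_gap: 0.0005
```

Request:
jog_arm(
  moves=[
    [[0, 0, 2], [0, 0, 0], 0],
    [[0, 0, 4], [0, 0, 0], 0],
    [[0, 0, 4], [0, 0, 0], 0],
  ],
)

```text
time: 46.32
position: [0.6736, 0.0187, 0.0118]
eef_rot: [0.996, -0.085, -0.0, 0.0]
ft_force: [0.5, 0.2, -0.5]
finger_gap: 0.0005
```

Request:
jog_arm(
  moves=[
    [[0, 0, 2], [0, 0, 0], 0],
    [[0, 0, 4], [0, 0, 0], 0],
    [[0, 0, 4], [0, 0, 0], 0],
  ],
)

```text
time: 46.7
position: [0.6735, 0.0187, 0.0077]
eef_rot: [0.996, -0.085, -0.0, 0.0]
ft_force: [-0.0, -0.3, 1.0]
finger_gap: 0.0008
```

Request:
jog_arm(
  moves=[
    [[0, 0, 2], [0, 0, 0], 0],
    [[0, 0, 3], [0, 0, 0], 0],
    [[0, 0, 3], [0, 0, 0], 0],
  ],
)

```text
time: 47.08
position: [0.6736, 0.0188, 0.0049]
eef_rot: [0.996, -0.085, -0.0, 0.0]
ft_force: [0.0, -0.9, 1.2]
finger_gap: 0.0005
```

Request:
jog_arm(
  moves=[
    [[0, 0, 2], [0, 0, 0], 0],
    [[0, 0, 3], [0, 0, 0], 0],
    [[0, 0, 3], [0, 0, 0], 0],
  ],
)

```text
time: 47.45
position: [0.6737, 0.0187, 0.0021]
eef_rot: [0.996, -0.085, -0.0, 0.0]
ft_force: [-0.6, 0.1, 1.7]
finger_gap: 0.0005
```

Request:
jog_arm(
  moves=[
    [[0, 0, 2], [0, 0, 0], 0],
    [[0, 0, 3], [0, 0, 0], 0],
    [[0, 0, 3], [0, 0, 0], 0],
  ],
)

```text
time: 47.82
position: [0.6738, 0.0188, -0.0009]
eef_rot: [0.996, -0.085, 0.0, 0.0]
ft_force: [0.0, -0.1, 2.0]
finger_gap: 0.0003
```

Request:
jog_arm(
  moves=[
    [[0, 0, 1], [0, 0, 0], 0],
    [[0, 0, 2], [0, 0, 0], 0],
    [[0, 0, 2], [0, 0, 0], 0],
  ],
)

```text
time: 48.2
position: [0.6739, 0.0188, -0.0029]
eef_rot: [0.996, -0.085, 0.0, 0.0]
ft_force: [-1.3, -0.6, 3.9]
finger_gap: 0.0005
```

Request:
jog_arm(
  moves=[
    [[0, 0, 1], [0, 0, 0], 0],
    [[0, 0, 2], [0, 0, 0], 0],
    [[0, 0, 2], [0, 0, 0], 0],
  ],
)

```text
time: 48.58
position: [0.6739, 0.0188, -0.004]
eef_rot: [0.996, -0.085, 0.0, 0.0]
ft_force: [-3.1, -1.0, 8.4]
finger_gap: 0.0
```

Request:
jog_arm(
  moves=[
    [[0, 0, 1], [0, 0, 0], 0],
    [[0, 0, 2], [0, 0, 0], 0],
    [[0, 0, 2], [0, 0, 0], 0],
  ],
)

```text
time: 48.95
position: [0.674, 0.0188, -0.0042]
eef_rot: [0.996, -0.085, 0.0, 0.001]
ft_force: [-7.3, -1.3, 17.4]
finger_gap: 0.0006
```

```bash
python3 - <<'E'
from h import *
s=ctrl.sense();print(s["position"],s["ft_force"])
snap("scene","p14",(260,230,360,320),6)
E
```

```text
[ 0.674   0.0188 -0.0042] [-7.34   -1.3367 17.3888]
```

View pics/p14.png

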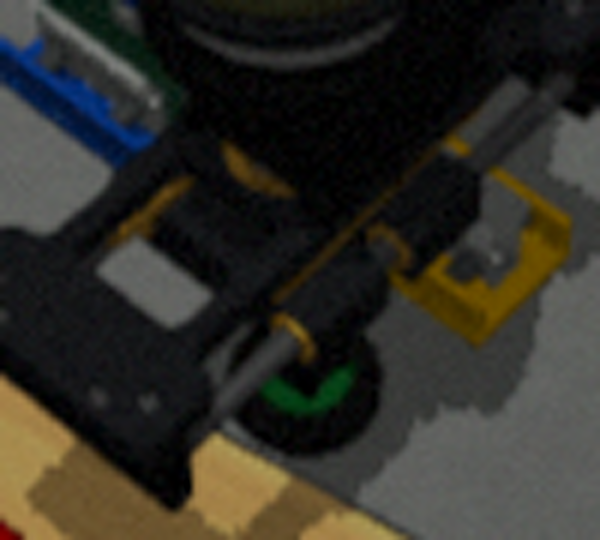

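It reached a hard stop after a spring ramp of about 1 to 4 N over roughly 7 mm, and the force then jumped to 17 N, so the button is fully down. Lifting clear and checking everything.

Request:
jog_arm(
  moves=[
    [[0, 0, -6], [0, 0, 0], 0],
    [[0, 0, -20], [0, 0, 0], 0],
    [[0, 0, -60], [0, 0, 0], 0],
    [[0, 0, -110], [0, 0, 0], 0],
    [[0, 0, -160], [0, 0, 0], 0],
    [[-50, 0, -165], [0, 0, 0], 0],
    [[-100, 0, -165], [0, 0, 0], 0],
    [[-150, 0, -165], [0, 0, 0], 0],
    [[-200, 0, -165], [0, 0, 0], 0],
    [[-200, 0, -165], [0, 0, 0], 0],
    [[-200, 0, -165], [0, 0, 0], 0],
  ],
)

```text
time: 50.38
position: [0.4774, 0.0523, 0.1586]
eef_rot: [0.996, -0.086, 0.001, 0.001]
ft_force: [-0.4, -0.5, 0.2]
finger_gap: 0.0003
```

```bash
python3 - <<'E'
from h import *
s=ctrl.sense();print(s["time"],s["position"],s["ft_force"])
im=ctrl.read_camera("scene");top=ctrl.read_camera("top")
print("offcuts",[(np.round(d["at"],3).tolist(),round(d["conf"],2)) for d in ctrl.spot_in("offcut_0","scene")])
for n in("screwdriver","tape_roll","screw_jar"):print(n,[(np.round(d["at"],3).tolist()) for d in ctrl.spot_in(n,"scene")[:1]])
a=cv2.resize(im[180:340,230:500,::-1],(540,320),interpolation=cv2.INTER_CUBIC);b=cv2.resize(im[230:320,260:360,::-1],(260,234),interpolation=cv2.INTER_CUBIC)
c=np.zeros((320,800,3),np.uint8);c[:,:540]=a;c[:234,540:]=b
cv2.imwrite("pics/p15.png",c)
E
```

```text
50.375 [0.4774 0.0523 0.1586] [-0.3993 -0.5291  0.2405]
offcuts [([0.515, 0.35, 0.02], 0.88), ([0.483, 0.336, 0.019], 0.64), ([0.453, 0.335, 0.028], 0.62), ([0.77, -0.051, 0.022], 0.36), ([0.689, -0.277, 0.018], 0.16)]
screwdriver [[0.77, -0.051, 0.022]]
tape_roll [[0.692, -0.277, 0.016]]
screw_jar [[0.693, 0.31, 0.06]]
```

No more pictures, so I'll check by numbers: rail positions, button height and offcuts.

```bash
python3 - <<'E'
from h import *
old=cv2.imread("pics/scene0.png")[:,:,::-1]
im=ctrl.read_camera("scene")
for I,n in((old,"start"),(im,"now")):
    h=cv2.cvtColor(np.ascontiguousarray(I),cv2.COLOR_RGB2HSV);m=cv2.inRange(h,(40,120,40),(85,255,255))>0;k=np.zeros_like(m);k[270:310,290:335]=1;v,u=np.nonzero(m&k);print("green",n,u.mean().round(2),v.mean().round(2),v.min(),v.max(),len(u))
ctrl.read_camera("top")
for q in("board_white","board_blue"):
    for c in("scene","top"):print(q,c,[(np.round(d["at"],3).tolist(),round(d["conf"],2)) for d in ctrl.spot_in(q,c)[:2]])
for d in ctrl.spot_in("offcut_0","top")[:4]:print("offcut top",np.round(d["at"],3),d["conf"])
print("expected rails scene",pix("scene",[[.6075,.1255,.09],[.6125,-.0915,.09]]))
h=cv2.cvtColor(im,cv2.COLOR_RGB2HSV);m=cv2.inRange(h,(105,150,80),(125,255,255));N,L,S,C=cv2.connectedComponentsWithStats(m)
print([(C[i].round(1).tolist(),S[i,4]) for i in range(1,N) if S[i,4]>60 and 230<C[i,0]<320 and 180<C[i,1]<270])
m=cv2.inRange(h,(0,0,140),(180,70,255));N,L,S,C=cv2.connectedComponentsWithStats(m)
print([(C[i].round(1).tolist(),S[i,4]) for i in range(1,N) if S[i,4]>40 and 350<C[i,0]<420 and 240<C[i,1]<310])
E
```

```text
green start 310.23 289.41 282 297 205
green now 310.26 289.64 282 297 214
board_white scene [([0.609, 0.127, 0.065], 0.71)]
board_white top [([0.614, 0.119, 0.092], 0.7), ([0.461, -0.31, 0.014], 0.36)]
board_blue scene [([0.613, -0.09, 0.07], 0.85)]
board_blue top [([0.612, -0.089, 0.092], 0.73)]
offcut top [0.479 0.335 0.022] 0.64
offcut top [0.445 0.326 0.033] 0.62
offcut top [0.506 0.351 0.023] 0.51
expected rails scene [[385.0896 267.5782]
 [275.0803 216.4138]]
[([275.6, 217.2], np.int32(119)), ([279.3, 247.3], np.int32(146))]
[([385.2, 268.5], np.int32(129)), ([374.0, 295.5], np.int32(53))]
```

```bash
python3 -c "
from plant import ctrl
print(ctrl.hand_in())"
```

```text
the job is handed in; nothing more can be done
None
```

I put all three offcuts that were there in the scrap bin, and pressed the white and blue boards home in their own clips. I then pressed the self-test button right down, released it, and handed the job in at about 51 s. There was no yellow board in the scene.

**Last checks:**
- **Boards:** both rails sit within about 1 pixel of where a fully home board should show in the scene camera. An earlier overlay in both cameras also matched. Each insertion stopped hard at 43.6–43.7 mm, about the reading I had when gripping it seated in the rack.
- **Offcuts:** all three were seen in the bin by both cameras. One had moved about 2 cm inside the bin between checks, away from the robot.
- **Button:** the force rose like a spring to about 4 N, then jumped to 17 N at a hard stop. Afterwards it showed at the same image position as at the start.
- **Bystanders:** the screwdriver, tape roll and jar were within about 4 mm of where they were first seen. The arm ended clear of everything.

**What went wrong or disagreed:**
- **TCP reading:** the reported TCP lay roughly 13–20 mm beyond the real fingertips, contrary to the description. My first two grasps closed on air, the first also because I lifted before the fingers had shut. I corrected for the offset using the camera and force readings.
- **Cameras:** the two cameras differed by 2–7 mm on most things, with one network reading for the button clearly wrong.
- **Final picture:** I had reached the 16-picture limit, so the last check was by numbers only.

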